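Lock the measuring cassette into its dock with the cam crank

ROBOT

A 6-joint arm with a two-finger parallel gripper is mounted at the origin on the work surface. World frame = base frame: x ahead of the robot, y to its left, z up, the work surface at z = 0. Lengths are in m, angles in rad, forces in N, time in s.
With the tool pointing down it reaches from about 0.25 to 0.775 m from the base axis. Payload 4 kg.
Tool frame: the origin (TCP) lies between the finger pads; the fingertips stand 14 mm ahead of it and the grasp point (between the pads) lies 5 mm behind it (robot.tips_ahead is the distance from the TCP to the fingertips, in m); z points along the fingers, y is the direction in which the jaws open and shut (so a half turn about z gives the same grasp; the last joint's range is limited). The gripper opens to 94 mm and grips with 3 to 60 N. Pads are 16 mm wide; open, the fingers measure 119 mm over their backs; the gripper's body (75 mm by 177 mm) begins 78 mm behind the grasp point.
Start: joints at [-1.252, 0.087, 1.371, -0, 1.684, -0.103], TCP at [0.225, -0.502, 0.22] pointing down, gripper open.
Joint ranges: [-3.1, 3.1], [-0.76, 2.03], [0.27, 2.55], [-1.08, 4.22], [0.17, 2.65], [-2.57, 2.57]. Speed limits (rad/s): [2.79, 2.79, 3.14, 3.14, 3.14, 3.14].

INTERFACE

Orientations are given as [roll, pitch, yaw] about the fixed x, y, z axes, in that order (R = Rz(yaw) Ry(pitch) Rx(roll)).
In Python, from bench import robot, optics, job gives the robot as it stands.
- The arm moves only by the tool apply_moves, never from a script. Its argument "moves" is a list of rows, each a list of 3 entries, a list of its own where there are three numbers: the shift along the tool's x, y, z in cm, then the turn, a rotation vector about the tool's x, y, z in rad, then the opening, from 0 (shut) to 1 (fully open). In form: [[[tx, ty, tz], [rx, ry, rz], grip], ...]. A call has exactly 10 rows; each row is the pose to reach, as a shift and turn from the pose commanded when the call began, along the tool's axes at that moment; what a row does not reach only later rows make up. A row lasts 1/12 s, in which the tool goes at most 41.7 mm and 7.16 degrees, less where a joint would pass 70% of its speed; a pose out of reach is approached as far as the arm can. A call with a gripper value outside its range is refused whole. The fingers move at their own pace and stop on an object; the grip force is fixed at half the most. Time passes only in rows, so rows that repeat a pose let the fingers close, or fill a call up. It gives the time, the measured TCP pose, the force and the opening at its end, in the units of the state.
- robot.get_obs(): the state, without advancing time (a new reading comes with each control period).
- optics.snapshot(name): name is "scene" or "side" or "wrist"; returns the picture (384x512x3 uint8, red, green, blue); there is no depth.
- optics.get_calibration(name): a dict with "fx", "fy", "cx", "cy" (pixels), "rvec" (rotation vector, rad) and "tvec" (3), from world to camera coordinates, as OpenCV has them. Camera axes: x right, y down, z forward; pixel columns grow to the right and rows downward; lengths in m; the calibration is good to about 2 mm. A picture is of the moment at which its call begins: read the wrist's pose just before it. get_calibration takes no time and is no camera call; for the wrist camera it gives the pose at the moment of the call.
- job.close_job(): hands the job in, once; it reports no verdict.
The state is a dict: "time": time; "joint_positions": joint angles; "qvel": joint speeds; "joint_torque": joint torques, N m; "tool_pos": TCP position; "ee_rot": TCP orientation; "wrist_force": force on the tool from outside, world axes, zero at the start; "wrist_torque": the same for the moment, N m; "width": finger opening in m.
Only numpy, scipy, OpenCV 4.12 (cv2) and the standard library are available. Lean on these libraries where they do the work, as an engineer would, in place of code of your own. Each camera call takes 0.05 s, during which the arm holds its last target.

TASK

Slide the measuring cassette along its dock until the round head of its stud is inside the open mouth of the cam, then turn the cam's crank clockwise until its curved slot has drawn the cassette firmly tight against the stops, and let go so that it stays clamped. Feel for the point where it pulls up tight: snug it firmly but do not force it beyond that, and leave everything else on the bench where it stands.

Things in the scene. Friction and masses are not known exactly. Their poses are not given: they have to be found in the camera images.
- dock: fixed blue dock, base plate 290 (x) x 110 (y) x 12 mm; origin at the centre of its underside, on the bench. Its +x is the way the cassette slides in, between two aluminium rails along x (tops 34 mm above the bench, 1.5 mm play each side)
- stops (a point): point on the dock midway between the two upright steel stops that end the slide, 37 mm above the bench, at dock x = 33 mm. The stops were set by hand: the cassette's front face meets them here, give or take 4 mm along x. A brass spring plunger pushes back from 7 mm before this point (1 N, 0.6 N more per mm), easing a released cassette out again by some mm
- cam_axis (a point): point on the cam's vertical axis, at dock x = 75 mm, y = 0, 37 mm above the bench. The crank sweeps only the side away from the cassette: from the dock's +y (open, at every start) through +x to -y, clockwise seen from above, at most 4 rad between end stops
- cam: brass spiral cam, origin on its axis 23 mm above the bench. Inner radius of its wall 36 mm at the free end, falling 4.5 mm per rad to 20 mm; slotted for the stud's neck. Starts open to the stud; clockwise closes. It catches the head 0.4 to 1 rad from the start and has drawn the cassette to the stops 1.4 to 3.8 rad from it, different each time
- crank_knob (a point): centre of the crank's upright red grip, a round post 14 mm in diameter, from 57 to 101 mm above the bench (this point: 79 mm), fixed to the black crank arm 50 mm from the cam axis. Pushed along its circle it turns freely at about 1 N and draws the cassette in at 2 to 6 N; on the stops the resistance climbs: at 10 to 13 N it is tight, beyond about 16 N it is forced
- cassette: loose measuring cassette, cream box 100 (x) x 70 (y) x 50 mm with blue stripes, about 0.7 kg, standing on the dock's plate (12 mm above the bench) between the rails; origin at the centre of its underside, +x towards the cam. The stud sticks out of the middle of its front face
- cassette_grip (a point): centre of the black block on the cassette's top by which it is held: 24 (x) x 20 (y) x 40 mm tall, from 62 to 102 mm above the bench (this point: 82 mm), 5 mm behind the cassette's middle
- stud_head (a point): centre of the stud's round steel head, 18 mm in diameter, 23.5 mm ahead of the cassette's front face, 37 mm above the bench; neck 6 mm in diameter. The open cam can catch it when it is within 26 mm of the cam axis; with the cassette on the stops it is 14 to 23 mm from the axis
- bobbin_white: white plastic yarn bobbin, 44 mm across, 56 mm tall, standing beside the dock; to be left alone
- bobbin_green: green plastic yarn bobbin, 44 mm across, 56 mm tall, standing beside the dock; to be left alone
- weight: brass test weight, 36 mm across, 43 mm tall, standing beside the dock; to be left alone
- screwdriver: screwdriver lying on the bench, right of the dock; to be left alone
- mug: white mug, 76 mm across, 90 mm tall, on the left of the bench; to be left alone
- tray: empty grey sample tray 160 x 220 x 35 mm, on the right of the bench; to be left alone
- oil: blue bottle, 50 mm across, 120 mm tall, on the left of the bench; to be left alone

How it is judged:
By the outcome, as a careful person would: the job done as asked, in the order asked, and still so for the second after the job is handed in, with the robot touching nothing.
It also fails if it takes over 70 s, if anything falls off the work surface, if the arm or the gripper's body presses on something with over 40 N, if the wrist force passes 120 N, or if a joint passes its speed limit or range.

## Working session

There is one attempt and no reset: what is moved stays moved. The work goes in short steps, Python scripts to look and compute and a tool call to move; the robot and the scene stay as the last step left them, time stands still between calls to the robot, and variables do not carry over. Pictures are saved under pics/ and viewed, and the job is handed in when it is done.

Besides the shell and the picture viewer there is one more tool, called after "Call:" by a JSON object that holds its "fn" and its "kwargs", one argument or row to a line. apply_moves: Moves the arm, as the interface text tells. Its arguments: {"type":"object","properties":{"moves":{"type":"array"}},"required":["moves"]}

```bash
ls; mkdir -p pics; cat > h.py <<'E'
import numpy as np, cv2
from bench import robot, optics, job
def snap(name, fn):
    c=optics.get_calibration(name); im=optics.snapshot(name)
    cv2.imwrite(fn, cv2.cvtColor(im,cv2.COLOR_RGB2BGR)); np.savez(fn+'.npz',im=im,**{k:np.array(v) for k,v in c.items()})
    return im,c
def load(fn):
    d=np.load(fn+'.npz'); return d['im'],{k:d[k] for k in d.files if k!='im'}
def ray(c,u,v):
    R,_=cv2.Rodrigues(np.array(c['rvec'],float)); t=np.array(c['tvec'],float).ravel()
    d=R.T@np.array([(u-c['cx'])/c['fx'],(v-c['cy'])/c['fy'],1.]); return -R.T@t,d
def plane(c,u,v,z):
    o,d=ray(c,u,v); return o+d*(z-o[2])/d[2]
def proj(c,p):
    K=np.array([[c['fx'],0,c['cx']],[0,c['fy'],c['cy']],[0,0,1.]],float)
    return cv2.projectPoints(np.array(p,float).reshape(-1,3),np.array(c['rvec'],float),np.array(c['tvec'],float),K,None)[0].reshape(-1,2)
def tri(c1,p1,c2,p2):
    A=[];b=[]
    for c,p in((c1,p1),(c2,p2)):
        o,d=ray(c,*p);d=d/np.linalg.norm(d);P=np.eye(3)-np.outer(d,d);A.append(P);b.append(P@o)
    return np.linalg.lstsq(np.vstack(A),np.hstack(b),rcond=None)[0]
E
python3 - <<'E'
from h import *
for n in("scene","side","wrist"):
    im,c=snap(n,f"pics/{n}0.png"); print(n,c)
print(robot.get_obs())
E
```

```text
pics
scene {'fx': 354.15106276206626, 'fy': 354.15106276206626, 'cx': 257.25038564984936, 'cy': 193.27170242260192, 'rvec': array([ 1.96501262,  1.33095845, -0.61507787]), 'tvec': array([-0.14333088, -0.29497817,  1.54694089])}
side {'fx': 440.5394685963338, 'fy': 440.5394685963338, 'cx': 258.74072604149245, 'cy': 193.64725561195314, 'rvec': array([ 0.58144762, -2.50721049,  1.3986705 ]), 'tvec': array([0.45582459, 0.21601712, 1.08054005])}
wrist {'fx': 335.01668851459, 'fy': 335.01668851459, 'cx': 256.266240505988, 'cy': 189.47137585485672, 'rvec': array([-2.43381585,  1.57568689,  0.22402165]), 'tvec': array([-0.55025216, -0.02853937,  0.39109728])}
{'time': 0.15, 'joint_positions': array([-1.25207357e+00,  8.78055089e-02,  1.37186102e+00, -2.40220390e-05,
        1.68359671e+00, -1.03072661e-01]), 'qvel': array([ 0.0010797 , -0.00063059, -0.0046742 ,  0.00022991,  0.00307387,
        0.0009593 ]), 'joint_torque': array([ 8.91120726e-04, -3.40643084e+01, -3.02792430e+01,  7.17433356e-02,
        3.04523169e-02, -1.05029026e-04]), 'tool_pos': array([ 0.22505123, -0.50142946,  0.21858532]), 'ee_rot': array([-3.13992848e+00, -1.48139914e-04,  4.21792609e-01]), 'wrist_force': array([0.11625444, 0.64806424, 0.49335544]), 'wrist_torque': array([-0.00335697, -0.01982302,  0.00234095]), 'width': 0.09383926242004499}
```

View pics/scene0.png

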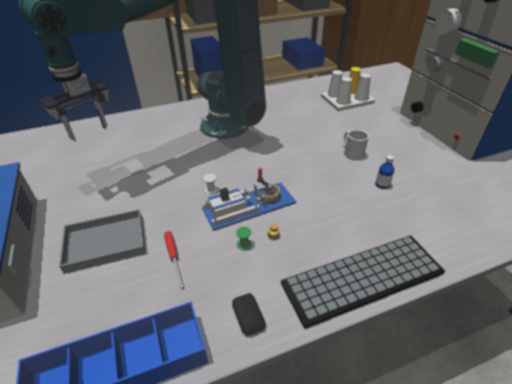

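View pics/side0.png

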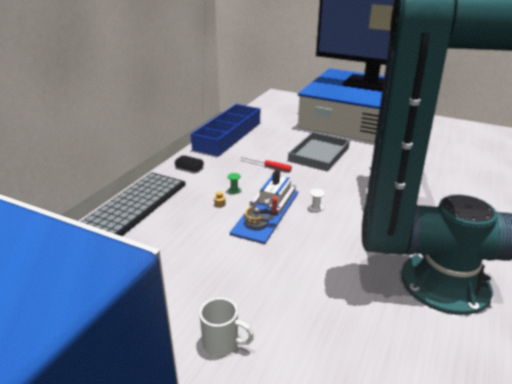

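View pics/wrist0.png

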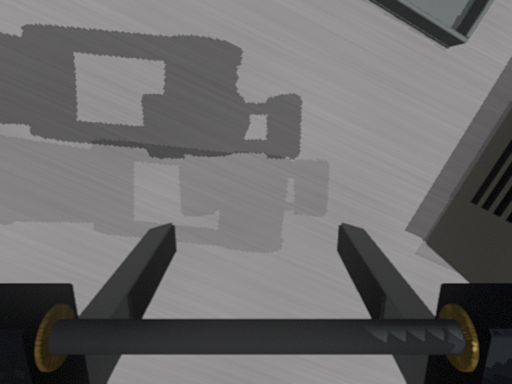

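The scene view shows the blue dock around (248,203). The black grip is at about (225,194), the red knob at about (260,174), the white bobbin at (210,183), the green bobbin at (244,237) and the weight at (273,231). I'll zoom in and locate the blue plate.

```bash
python3 - <<'E'
from h import *
im,c=load("pics/scene0.png")
cv2.imwrite("pics/sc_crop.png",cv2.cvtColor(cv2.resize(im[155:255,190:310],None,fx=6,fy=6,interpolation=cv2.INTER_CUBIC),cv2.COLOR_RGB2BGR))
im2,c2=load("pics/side0.png")
cv2.imwrite("pics/sd_crop.png",cv2.cvtColor(cv2.resize(im2[160:250,210:335],None,fx=6,fy=6,interpolation=cv2.INTER_CUBIC),cv2.COLOR_RGB2BGR))
for I,C,b in((im,c,(190,155,310,255)),(im2,c2,(210,160,335,250))):
    x0,y0,x1,y1=b; hsv=cv2.cvtColor(I,cv2.COLOR_RGB2HSV)[y0:y1,x0:x1]
    m=cv2.inRange(hsv,(105,120,60),(125,255,255))
    n,l,s,cc=cv2.connectedComponentsWithStats(m)
    print(s[1:])
    pts=np.argwhere(m>0)[:,::-1]+[x0,y0]
    W=np.array([plane(C,u,v,0.012)[:2] for u,v in pts])
    r=cv2.minAreaRect((W*1000).astype(np.float32));print(r,cv2.boxPoints(r))
    mr=cv2.inRange(hsv,(0,150,60),(8,255,255))|cv2.inRange(hsv,(172,150,60),(180,255,255))
    n,l,s,cc=cv2.connectedComponentsWithStats(mr);print('red',s[1:],cc[1:]+[x0,y0])
    mk=cv2.inRange(hsv,(0,0,0),(180,255,60));n,l,s,cc=cv2.connectedComponentsWithStats(mk);print('blk',s[1:],cc[1:]+[x0,y0])
E
```

```text
[[ 13  29  92  45 605]
 [ 44  35   2   1   2]
 [ 67  35   3   4   7]
 [ 39  36   4   2   4]
 [ 21  41   6   2   6]
 [ 28  40   2   1   2]
 [ 19  43   1   1   1]
 [ 51  43   3   2   4]
 [ 48  45   2   1   2]
 [ 38  46   9   3   9]
 [ 32  49   5   2   5]
 [ 29  51   2   1   2]
 [ 24  53   1   1   1]
 [ 26  52   2   1   2]]
((505.7985534667969, -81.37178039550781), (141.27517700195312, 282.2741394042969), 3.1733434200286865) [[ 427.45636    55.63859 ]
 [ 443.08218  -226.20271 ]
 [ 584.14075  -218.38216 ]
 [ 568.5149     63.459152]]
red [[69 14  2  2  3]] [[259.66666667 169.33333333]]
blk [[69 25  1  1  1]
 [71 25  6  5  8]
 [31 34  7 11 55]
 [77 34  1  2  2]] [[259.         180.        ]
 [263.375      182.25      ]
 [224.10909091 194.32727273]
 [267.         189.5       ]]
[[ 52  16  11  14  30]
 [ 67  18  11  15  26]
 [ 21  31  66  52 702]
 [ 46  44  13   6  57]
 [ 57  53   2   3   5]]
((521.2745361328125, -103.49124145507812), (112.92290496826172, 355.7007751464844), 4.514257907867432) [[ 450.99014   69.36348]
 [ 478.98636 -285.2338 ]
 [ 591.55896 -276.34595]
 [ 563.56274   78.25131]]
red [[ 56   1  25  10 118]
 [ 63  38   4  13  22]] [[278.02542373 165.30508475]
 [274.22727273 202.        ]]
blk [[64 11  5 12 49]
 [51 51 13  4 23]
 [65 53  2  1  2]] [[275.93877551 176.65306122]
 [267.2173913  212.04347826]
 [275.5        213.        ]]
```

View pics/sc_crop.png

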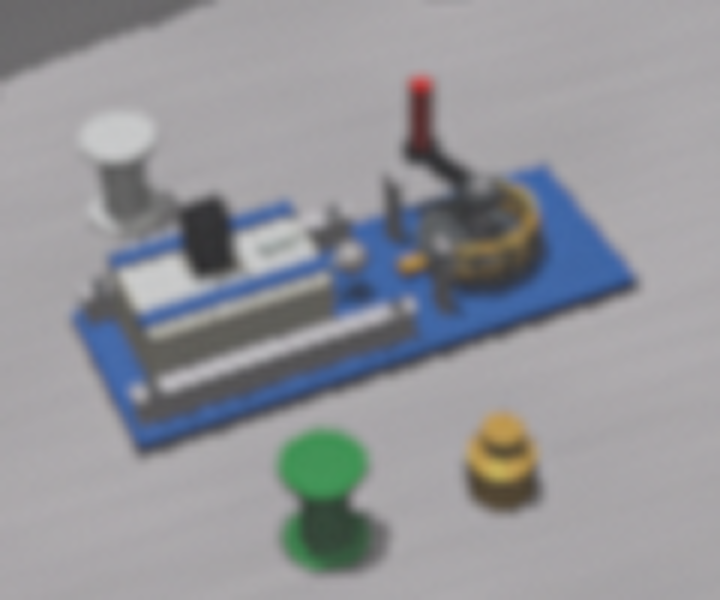

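View pics/sd_crop.png

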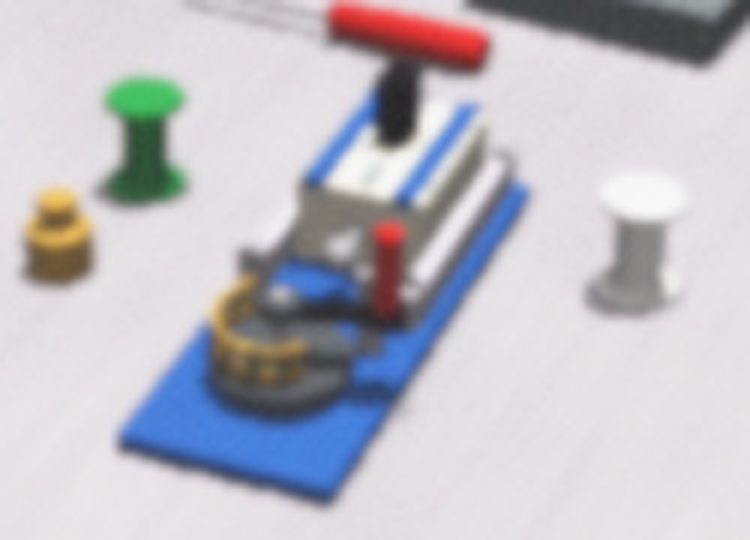

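```bash
python3 - <<'E'
from h import *
im,c=load("pics/scene0.png"); im2,c2=load("pics/side0.png")
f=lambda u,v,x,y:(u/6-.42+x,v/6-.42+y)
for p in((545,165),(635,282),(143,445),(77,318)):
    print(p,plane(c,*f(*p,190,155),.012).round(4))
for p in((120,440),(330,497),(530,190)):
    print('side',p,plane(c2,*f(*p,210,160),.012).round(4))
for n,a,b in(("knobtop",(421,85),(390,232)),("griptop",(207,203),(402,68)),("hub",(485,185),(283,295))):
    print(n,tri(c,f(*a,190,155),c2,f(*b,210,160)).round(4))
for n,a,z in (("white",(118,135),.056),("green",(323,465),.056)):print(n,plane(c,*f(*a,190,155),z).round(3))
for n,a,z in (("white",(645,195),.056),("green",(145,95),.056)):print(n,plane(c2,*f(*a,210,160),z).round(3))
E
```

```text
(545, 165) [0.4583 0.0604 0.012 ]
(635, 282) [0.5682 0.0644 0.012 ]
(143, 445) [ 0.5839 -0.2183  0.012 ]
(77, 318) [ 0.4811 -0.2252  0.012 ]
side (120, 440) [0.5606 0.0746 0.012 ]
side (330, 497) [0.4554 0.0698 0.012 ]
side (530, 190) [ 0.4724 -0.2172  0.012 ]
knobtop [ 0.4676 -0.0196  0.0994]
griptop [ 0.523  -0.1577  0.1038]
hub [ 0.5145 -0.0022  0.0604]
white [ 0.392 -0.173  0.056]
green [ 0.669 -0.151  0.056]
white [ 0.395 -0.17   0.056]
green [ 0.668 -0.148  0.056]
```

Call:
{"fn": "apply_moves", "kwargs": {
  "moves": [
    [[4,-2,0],[0,0,-0.12],0.5],
    [[8,-4,0],[0,0,-0.24],0.5],
    [[12,-6,0],[0,0,-0.36],0.5],
    [[16,-8,0],[0,0,-0.48],0.5],
    [[20,-10,0],[0,0,-0.6],0.5],
    [[24,-12,0],[0,0,-0.72],0.5],
    [[28,-14,0],[0,0,-0.84],0.5],
    [[32,-16,0],[0,0,-0.96],0.5],
    [[36,-18,0],[0,0,-1.08],0.5],
    [[40,-19.2,0],[0,0,-1.2],0.5]
  ]
}}

```text
time: 0.98
tool_pos: [0.4926, -0.1799, 0.2195]
ee_rot: [-3.141, 0.0, 1.628]
wrist_force: [0.4, -1.9, 0.6]
width: 0.047
```

```bash
cat >> h.py <<'E'
from scipy.spatial.transform import Rotation as Ro
def rel(p,yaw,o=None):
    """world target (pos,yaw) -> tool-frame cm shift and z-turn"""
    o=o or robot.get_obs(); R=Ro.from_euler('xyz',o['ee_rot']); T=Ro.from_euler('xyz',[np.pi,0,yaw])
    s=R.inv().apply(np.array(p)-o['tool_pos'])*100; r=(R.inv()*T).as_rotvec(); return s.round(2),r.round(3)
def st():
    o=robot.get_obs(); print('t%.2f'%o['time'],'pos',o['tool_pos'].round(4),'rpy',np.array(o['ee_rot']).round(3),'F',o['wrist_force'].round(2),'w',round(float(o['width']),4)); return o
E
python3 - <<'E'
from h import *
st(); im,c=snap("wrist","pics/w1.png"); st()
E
```

```text
t0.98 pos [ 0.4926 -0.1799  0.2195] rpy [-3.141  0.     1.628] F [ 0.37 -1.91  0.65] w 0.047
t1.03 pos [ 0.4973 -0.1742  0.2189] rpy [ 3.137 -0.005  1.64 ] F [1.19 2.8  0.04] w 0.0469
```

View pics/w1.png

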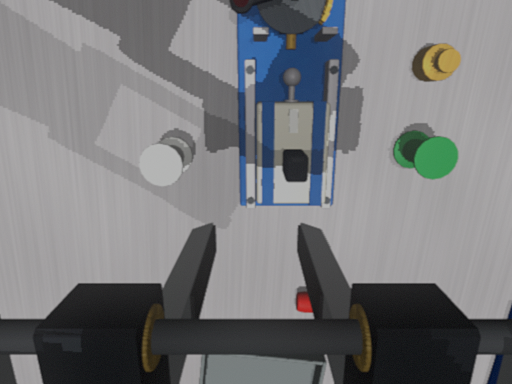

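Call:
{"fn": "apply_moves", "kwargs": {
  "moves": [
    [[1,0,0],[0,0,0],0.5],
    [[2,0,0],[0,0,0],0.5],
    [[3,0,0],[0,0,0],0.5],
    [[4,0,0],[0,0,0],0.5],
    [[4,0,0],[0,0,0],0.5],
    [[4,0,0],[0,0,0],0.5],
    [[4,0,0],[0,0,0],0.5],
    [[4,0,0],[0,0,0],0.5],
    [[4,0,0],[0,0,0],0.5],
    [[4,0,0],[0,0,0],0.5]
  ]
}}

```text
time: 1.87
tool_pos: [0.49, -0.1427, 0.2194]
ee_rot: [-3.142, 0.0, 1.621]
wrist_force: [-0.3, 0.3, -0.5]
width: 0.0471
```

```bash

python3 - <<'E'
from h import *
st(); im,c=snap("wrist","pics/w2.png"); st()
E
```

```text
t1.87 pos [ 0.49   -0.1427  0.2194] rpy [-3.142  0.     1.621] F [-0.3   0.25 -0.45] w 0.0471
t1.92 pos [ 0.49   -0.1426  0.2194] rpy [-3.142  0.     1.621] F [ 0.64 -1.09 -0.38] w 0.0469
```

View pics/w2.png

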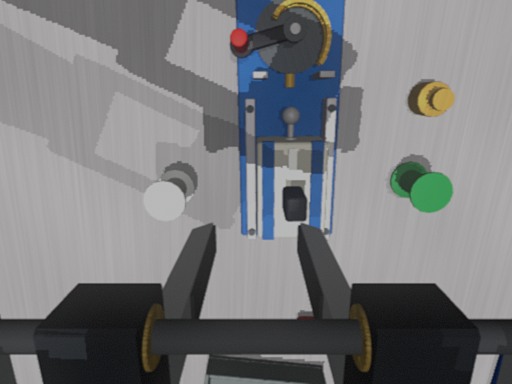

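```bash

python3 - <<'E'
from h import *
im,c=load("pics/w2.png")
cv2.imwrite("pics/w2c.png",cv2.cvtColor(cv2.resize(im[0:250,220:360],None,fx=4.0,fy=4.0,interpolation=cv2.INTER_CUBIC)[:600],cv2.COLOR_RGB2BGR))
cv2.imwrite("pics/w2d.png",cv2.cvtColor(cv2.resize(im[100:250,220:360],None,fx=4.0,fy=4.0,interpolation=cv2.INTER_CUBIC)[:600],cv2.COLOR_RGB2BGR))
E
```

```text
(no output)
```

View pics/w2c.png

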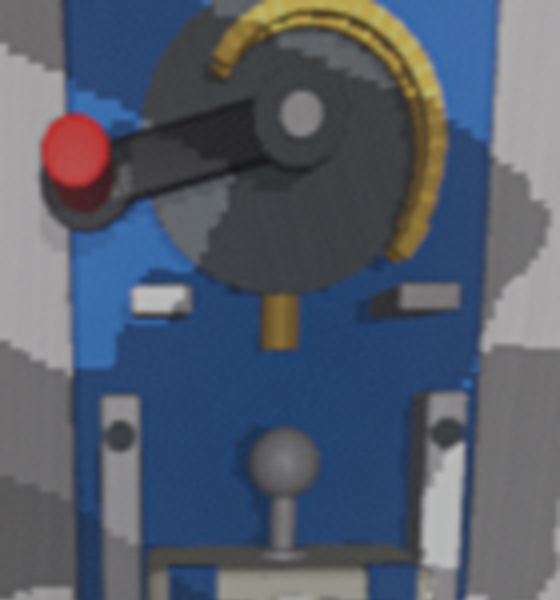

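View pics/w2d.png

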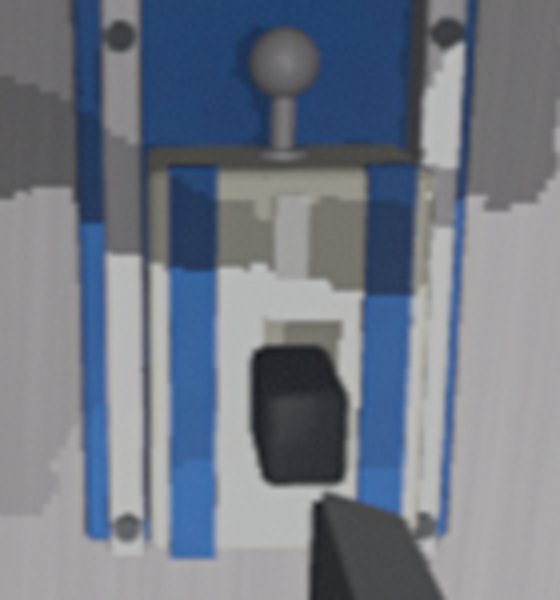

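```bash

python3 - <<'E'
from h import *
im,c=load("pics/w2.png"); print('cam',ray(c,256,189)[0].round(4))
A=lambda u,v:(220+u/4-.375,v/4-.375); B=lambda u,v:(220+u/4-.375,100+v/4-.375)
P={}
for n,p,z in (('L1',A(65,10),.012),('L2',A(75,500),.012),('L3',B(88,530),.012),('R1',A(498,10),.012),('R2',A(481,300),.012),('R3',B(445,530),.012),
 ('knob',A(77,150),.101),('hub',A(302,114),.062),('stud',A(285,462),.037),('grip',B(305,438),.102),('stopL',A(160,315),.045),('stopR',A(430,308),.045),('cfront',B(283,165),.062),('cfl',B(150,168),.062),('cfr',B(430,168),.062),('BL',B(90,538),.012)):
    P[n]=plane(c,*p,z); print(n,P[n].round(4))
L=P['L3']-P['L1'];R=P['R3']-P['R1'];print(np.degrees(np.arctan2(-L[1],-L[0])),np.degrees(np.arctan2(-R[1],-R[0])))
E
```

```text
cam [ 0.4862 -0.0633  0.3838]
L1 [0.4616 0.0226 0.012 ]
L2 [ 0.4683 -0.0974  0.012 ]
L3 [ 0.4766 -0.2241  0.012 ]
R1 [0.5691 0.0279 0.012 ]
R2 [ 0.573  -0.0403  0.012 ]
R3 [ 0.5834 -0.2188  0.012 ]
knob [ 0.4706 -0.0222  0.101 ]
hub [ 0.5175 -0.0068  0.062 ]
stud [ 0.5222 -0.083   0.037 ]
grip [ 0.5263 -0.1607  0.102 ]
stopL [ 0.4887 -0.0496  0.045 ]
stopR [ 0.5533 -0.0447  0.045 ]
cfront [ 0.521  -0.1057  0.062 ]
cfl [ 0.4892 -0.108   0.062 ]
cfr [ 0.5563 -0.1046  0.062 ]
BL [ 0.4773 -0.2267  0.012 ]
93.48475306466054 93.32371307093662
```

The wrist picture shows the grip top at (296,209), stud head (291,115), hub (295,28) and red knob (239,37). Dock yaw is about 93.4°, and the distances match the given sizes: stud to grip 78 mm, crank radius 49 mm. Next I descend onto the grip.

Call:
{"fn": "apply_moves", "kwargs": {
  "moves": [
    [[-1,2,0],[0,0,-0.01],0.5],
    [[-2,3.5,1],[0,0,-0.01],0.5],
    [[-2,3.5,4],[0,0,-0.01],0.5],
    [[-2,3.5,6.5],[0,0,-0.01],0.5],
    [[-2,3.5,9],[0,0,-0.01],0.5],
    [[-2,3.5,11],[0,0,-0.01],0.5],
    [[-2,3.5,12.5],[0,0,-0.01],0.5],
    [[-2,3.5,13.3],[0,0,-0.01],0.5],
    [[-2,3.5,13.6],[0,0,-0.01],0.5],
    [[-2,3.5,13.6],[0,0,-0.01],0.5]
  ]
}}

```text
time: 2.75
tool_pos: [0.5259, -0.1604, 0.0831]
ee_rot: [-3.141, -0.0, 1.632]
wrist_force: [0.6, -0.2, 0.2]
width: 0.047
```

```bash

python3 - <<'E'
from h import *
st(); im,c=snap("wrist","pics/w3.png"); snap("side","pics/s3.png")
im=cv2.imread("pics/s3.png");cv2.imwrite("pics/s3c.png",cv2.resize(im[130:260,200:340],None,fx=4,fy=4,interpolation=cv2.INTER_CUBIC))
E
```

```text
t2.75 pos [ 0.5259 -0.1604  0.0831] rpy [-3.141 -0.     1.632] F [ 0.55 -0.22  0.23] w 0.047
```

View pics/w3.png

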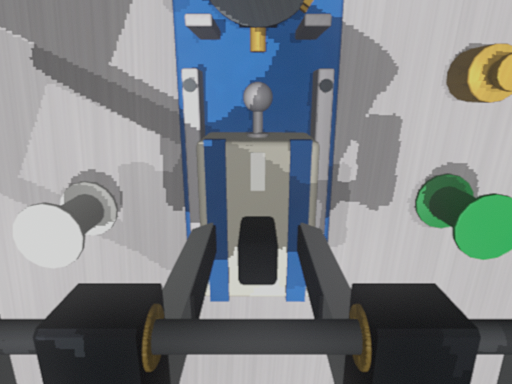

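View pics/s3c.png

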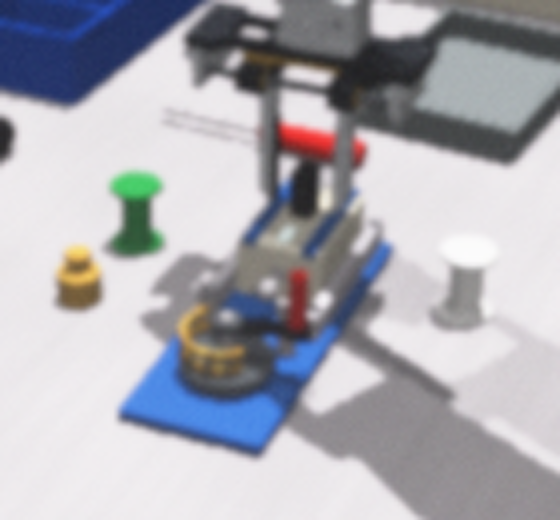

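The block sits centred between the jaws at (258,250), so I close.

Call:
{"fn": "apply_moves", "kwargs": {
  "moves": [
    [[0,0,0],[0,0,0],0.0],
    [[0,0,0],[0,0,0],0.0],
    [[0,0,0],[0,0,0],0.0],
    [[0,0,0],[0,0,0],0.0],
    [[0,0,0],[0,0,0],0.0],
    [[0,0,0],[0,0,0],0.0],
    [[0,0,0],[0,0,0],0.0],
    [[0,0,0],[0,0,0],0.0],
    [[0,0,0],[0,0,0],0.0],
    [[0,0,0],[0,0,0],0.0]
  ]
}}

```text
time: 3.68
tool_pos: [0.5264, -0.1605, 0.0839]
ee_rot: [3.141, 0.0, 1.632]
wrist_force: [1.7, -0.1, 3.0]
width: 0.0198
```

Call:
{"fn": "apply_moves", "kwargs": {
  "moves": [
    [[0.5,0,0],[0,0,0],0.0],
    [[1,0,0],[0,0,0],0.0],
    [[1.5,0,0],[0,0,0],0.0],
    [[2,0,0],[0,0,0],0.0],
    [[2.5,0,0],[0,0,0],0.0],
    [[3,0,0],[0,0,0],0.0],
    [[3.5,0,0],[0,0,0],0.0],
    [[4,0,0],[0,0,0],0.0],
    [[4.4,0,0],[0,0,0],0.0],
    [[4.5,0,0],[0,0,0],0.0]
  ]
}}

```text
time: 4.52
tool_pos: [0.5235, -0.1148, 0.0839]
ee_rot: [3.141, 0.0, 1.633]
wrist_force: [0.2, -4.0, 7.6]
width: 0.0205
```

```bash

python3 - <<'E'
from h import *
st(); im,c=snap("wrist","pics/w4.png");st()
E
```

```text
t4.52 pos [ 0.5235 -0.1148  0.0839] rpy [3.141 0.    1.633] F [ 0.16 -4.04  7.64] w 0.0205
t4.57 pos [ 0.5235 -0.1148  0.0839] rpy [3.141 0.    1.632] F [ 0.54 -3.99  4.65] w 0.0197
```

View pics/w4.png

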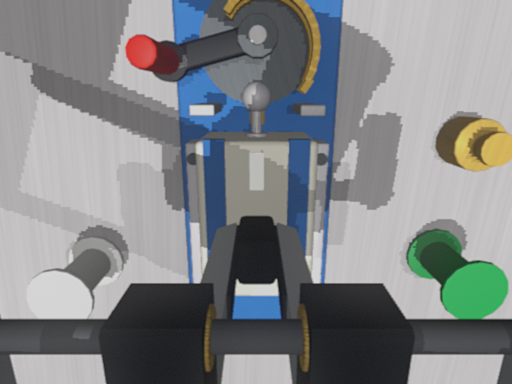

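The stud head at (256,97) is nearing the cam hub at (258,33). I continue slowly and watch the force.

Call:
{"fn": "apply_moves", "kwargs": {
  "moves": [
    [[0.1,0,0],[0,0,0],0.0],
    [[0.2,0,0],[0,0,0],0.0],
    [[0.3,0,0],[0,0,0],0.0],
    [[0.4,0,0],[0,0,0],0.0],
    [[0.5,0,0],[0,0,0],0.0],
    [[0.6,0,0],[0,0,0],0.0],
    [[0.7,0,0],[0,0,0],0.0],
    [[0.7,0,0],[0,0,0],0.0],
    [[0.7,0,0],[0,0,0],0.0],
    [[0.7,0,0],[0,0,0],0.0]
  ]
}}

```text
time: 5.4
tool_pos: [0.5232, -0.1087, 0.0839]
ee_rot: [3.141, 0.001, 1.632]
wrist_force: [1.0, -5.0, 5.4]
width: 0.02
```

```bash

python3 - <<'E'
from h import *
st(); im,c=snap("wrist","pics/w5.png");st()
b=cv2.imread("pics/w5.png");cv2.imwrite("pics/w5c.png",cv2.resize(b[0:150,170:350],None,fx=4,fy=4,interpolation=cv2.INTER_CUBIC))
E
```

```text
t5.40 pos [ 0.5232 -0.1087  0.0839] rpy [3.141e+00 1.000e-03 1.632e+00] F [ 1.02 -5.02  5.35] w 0.02
t5.45 pos [ 0.5232 -0.1087  0.0839] rpy [3.141e+00 1.000e-03 1.632e+00] F [ 0.88 -4.77  5.9 ] w 0.0197
```

View pics/w5c.png

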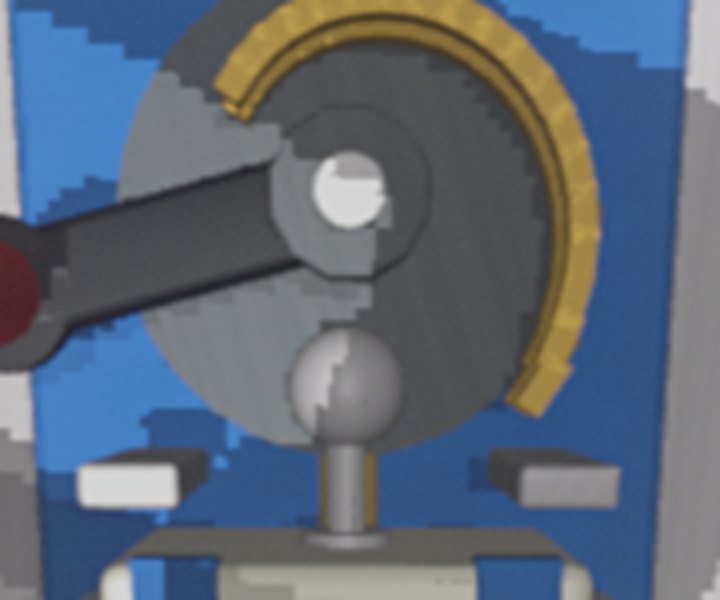

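```bash

python3 - <<'E'
from h import *
im,c=load("pics/w5.png")
A=lambda u,v:(170+u/4-.375,v/4-.375)
s=plane(c,*A(346,387),.037)
for z in(.055,.06,.065):
  h=plane(c,*A(350,188),z); print(z,h.round(4),s.round(4),np.linalg.norm((h-s)[:2]).round(4))
for p in((130,508),(570,508)): print('stop',plane(c,*A(*p),.045).round(4))
print('front',plane(c,*A(345,560),.062).round(4), 'expected front from stud', s[1]-.0235)
E
```

```text
0.055 [ 0.5175 -0.0056  0.055 ] [ 0.5186 -0.0314  0.037 ] 0.0258
0.06 [ 0.5175 -0.0062  0.06  ] [ 0.5186 -0.0314  0.037 ] 0.0252
0.065 [ 0.5176 -0.0068  0.065 ] [ 0.5186 -0.0314  0.037 ] 0.0246
stop [ 0.4873 -0.0507  0.045 ]
stop [ 0.5531 -0.0467  0.045 ]
front [ 0.5198 -0.0542  0.062 ] expected front from stud -0.0548597950255988
```

Call:
{"fn": "apply_moves", "kwargs": {
  "moves": [
    [[0.05,0,0],[0,0,0],0.0],
    [[0.1,0,0],[0,0,0],0.0],
    [[0.15,0,0],[0,0,0],0.0],
    [[0.2,0,0],[0,0,0],0.0],
    [[0.25,0,0],[0,0,0],0.0],
    [[0.3,0,0],[0,0,0],0.0],
    [[0.3,0,0],[0,0,0],0.0],
    [[0.3,0,0],[0,0,0],0.0],
    [[0.3,0,0],[0,0,0],0.0],
    [[0.3,0,0],[0,0,0],0.0]
  ]
}}

```text
time: 6.28
tool_pos: [0.523, -0.1066, 0.084]
ee_rot: [3.141, 0.003, 1.632]
wrist_force: [-0.2, -6.6, 5.5]
width: 0.02
```

Call:
{"fn": "apply_moves", "kwargs": {
  "moves": [
    [[0.05,0,0],[0,0,0],0.0],
    [[0.1,0,0],[0,0,0],0.0],
    [[0.15,0,0],[0,0,0],0.0],
    [[0.2,0,0],[0,0,0],0.0],
    [[0.2,0,0],[0,0,0],0.0],
    [[0.2,0,0],[0,0,0],0.0],
    [[0.2,0,0],[0,0,0],0.0],
    [[0.2,0,0],[0,0,0],0.0],
    [[0.2,0,0],[0,0,0],0.0],
    [[0.2,0,0],[0,0,0],0.0]
  ]
}}

```text
time: 7.12
tool_pos: [0.5229, -0.105, 0.084]
ee_rot: [3.141, 0.004, 1.631]
wrist_force: [1.0, -8.0, 6.3]
width: 0.02
```

Call:
{"fn": "apply_moves", "kwargs": {
  "moves": [
    [[0.05,0,0],[0,0,0],0.0],
    [[0.1,0,0],[0,0,0],0.0],
    [[0.15,0,0],[0,0,0],0.0],
    [[0.2,0,0],[0,0,0],0.0],
    [[0.2,0,0],[0,0,0],0.0],
    [[0.2,0,0],[0,0,0],0.0],
    [[0.2,0,0],[0,0,0],0.0],
    [[0.2,0,0],[0,0,0],0.0],
    [[0.2,0,0],[0,0,0],0.0],
    [[0.2,0,0],[0,0,0],0.0]
  ]
}}

```text
time: 7.95
tool_pos: [0.5228, -0.1034, 0.0841]
ee_rot: [3.141, 0.004, 1.631]
wrist_force: [0.3, -8.2, 5.0]
width: 0.0197
```

Call:
{"fn": "apply_moves", "kwargs": {
  "moves": [
    [[0.05,0,0],[0,0,0],0.0],
    [[0.1,0,0],[0,0,0],0.0],
    [[0.15,0,0],[0,0,0],0.0],
    [[0.2,0,0],[0,0,0],0.0],
    [[0.2,0,0],[0,0,0],0.0],
    [[0.2,0,0],[0,0,0],0.0],
    [[0.2,0,0],[0,0,0],0.0],
    [[0.2,0,0],[0,0,0],0.0],
    [[0.2,0,0],[0,0,0],0.0],
    [[0.2,0,0],[0,0,0],0.0]
  ]
}}

```text
time: 8.78
tool_pos: [0.5227, -0.1018, 0.0842]
ee_rot: [3.141, 0.005, 1.631]
wrist_force: [0.3, -9.6, 5.0]
width: 0.0199
```

```bash

python3 - <<'E'
from h import *
st(); im,c=snap("wrist","pics/w6.png");st()
b=cv2.imread("pics/w6.png");cv2.imwrite("pics/w6c.png",cv2.resize(b[0:150,170:350],None,fx=4,fy=4,interpolation=cv2.INTER_CUBIC))
E
```

```text
t8.78 pos [ 0.5227 -0.1018  0.0842] rpy [3.141 0.005 1.631] F [ 0.28 -9.57  4.95] w 0.0199
t8.83 pos [ 0.5227 -0.1018  0.0842] rpy [3.141 0.005 1.631] F [ 0.12 -9.57  6.06] w 0.0202
```

View pics/w6c.png

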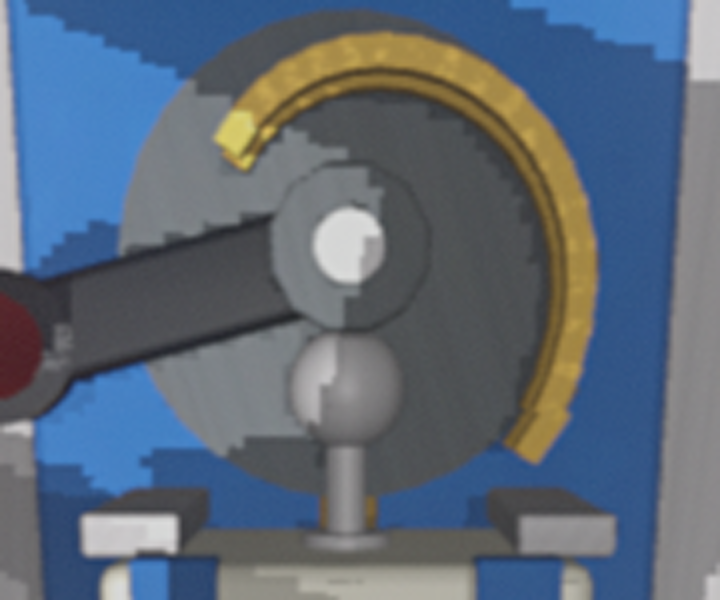

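Call:
{"fn": "apply_moves", "kwargs": {
  "moves": [
    [[-0.05,0,0],[0,0,0],0.0],
    [[-0.1,0,0],[0,0,0],0.0],
    [[-0.15,0,0],[0,0,0],0.0],
    [[-0.2,0,0],[0,0,0],0.0],
    [[-0.2,0,0],[0,0,0],0.0],
    [[-0.2,0,0],[0,0,0],0.0],
    [[-0.2,0,0],[0,0,0],0.0],
    [[-0.2,0,0],[0,0,0],0.0],
    [[-0.2,0,0],[0,0,0],0.0],
    [[-0.2,0,0],[0,0,0],0.0]
  ]
}}

```text
time: 9.67
tool_pos: [0.5228, -0.1022, 0.084]
ee_rot: [3.141, 0.002, 1.632]
wrist_force: [-0.5, -7.5, 4.6]
width: 0.0193
```

Call:
{"fn": "apply_moves", "kwargs": {
  "moves": [
    [[-0.05,0,0],[0,0,0],0.0],
    [[-0.1,0,0],[0,0,0],0.0],
    [[-0.15,0,0],[0,0,0],0.0],
    [[-0.15,0,0],[0,0,0],0.0],
    [[-0.15,0,0],[0,0,0],0.0],
    [[-0.15,0,0],[0,0,0],0.0],
    [[-0.15,0,0],[0,0,0],0.0],
    [[-0.15,0,0],[0,0,0],0.0],
    [[-0.15,0,0],[0,0,0],0.0],
    [[-0.15,0,0],[0,0,0],0.0]
  ]
}}

```text
time: 10.5
tool_pos: [0.5228, -0.1023, 0.0839]
ee_rot: [3.141, -0.001, 1.632]
wrist_force: [-0.1, -3.0, 6.0]
width: 0.0197
```

Call:
{"fn": "apply_moves", "kwargs": {
  "moves": [
    [[0,0,0],[0,0,0],0.1],
    [[0,0,0],[0,0,0],0.2],
    [[0,0,0],[0,0,0],0.3],
    [[0,0,0],[0,0,0],0.4],
    [[0,0,0],[0,0,0],0.5],
    [[0,0,0],[0,0,0],0.5],
    [[0,0,0],[0,0,0],0.5],
    [[0,0,0],[0,0,0],0.5],
    [[0,0,0],[0,0,0],0.5],
    [[0,0,-0.5],[0,0,0],0.5]
  ]
}}

```text
time: 11.33
tool_pos: [0.5217, -0.1027, 0.0875]
ee_rot: [-3.139, -0.001, 1.632]
wrist_force: [-0.6, 0.3, 0.6]
width: 0.0469
```

Call:
{"fn": "apply_moves", "kwargs": {
  "moves": [
    [[0,0,-1],[0,0,0],0.5],
    [[0,0,-3],[0,0,0],0.5],
    [[0,0,-5],[0,0,0],0.5],
    [[0,0,-7],[0,0,0],0.5],
    [[0,0,-9],[0,0,0],0.5],
    [[0,0,-10],[0,0,0],0.5],
    [[0,0,-11],[0,0,0],0.5],
    [[0,0,-11],[0,0,0],0.5],
    [[0,0,-11],[0,0,0],0.5],
    [[0,0,-11],[0,0,0],0.5]
  ]
}}

```text
time: 12.17
tool_pos: [0.5219, -0.1028, 0.1971]
ee_rot: [-3.139, -0.001, 1.632]
wrist_force: [0.0, -0.1, -0.3]
width: 0.0471
```

```bash

python3 - <<'E'
from h import *
st(); im,c=snap("wrist","pics/w7.png");st()
b=cv2.imread("pics/w7.png");cv2.imwrite("pics/w7c.png",cv2.resize(b[40:190,170:350],None,fx=4,fy=4,interpolation=cv2.INTER_CUBIC))
E
```

```text
t12.17 pos [ 0.5219 -0.1028  0.1971] rpy [-3.139e+00 -1.000e-03  1.632e+00] F [ 0.03 -0.06 -0.28] w 0.0471
t12.22 pos [ 0.5218 -0.1028  0.1969] rpy [-3.139e+00 -1.000e-03  1.632e+00] F [ 0.19  0.75 -0.9 ] w 0.0469
```

View pics/w7.png

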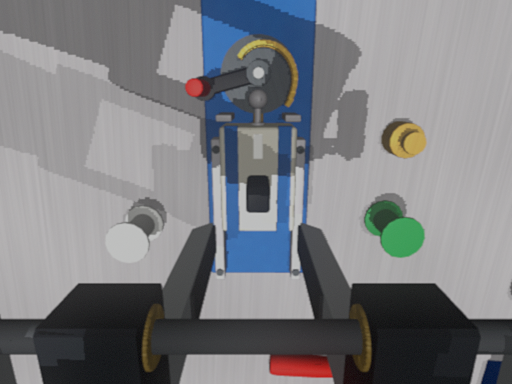

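View pics/w7c.png

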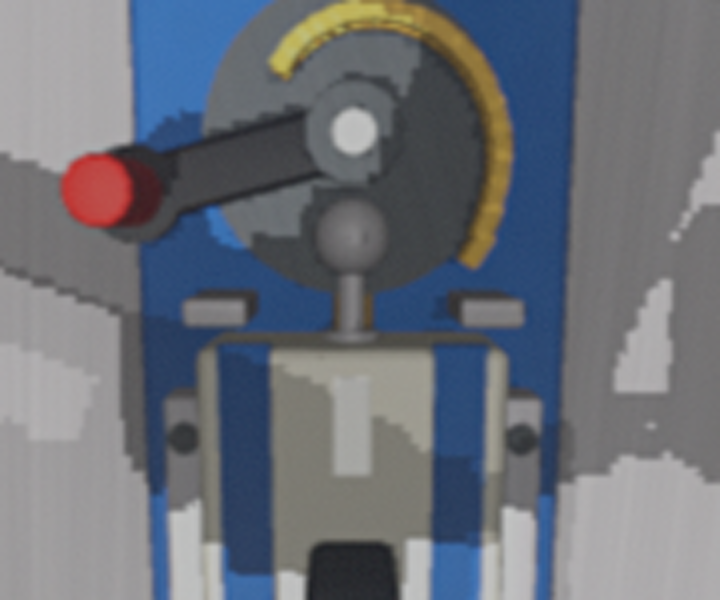

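```bash

python3 - <<'E'
from h import *
im,c=load("pics/w7.png"); print(ray(c,256,189)[0].round(4))
A=lambda u,v:(170+u/4-.375,40+v/4-.375)
s=plane(c,*A(351,235),.037);h=plane(c,*A(354,131),.062);k=plane(c,*A(97,190),.101)
print(s,h,k,np.linalg.norm((s-h)[:2]),np.linalg.norm((k-h)[:2]))
hsv=cv2.cvtColor(im,cv2.COLOR_RGB2HSV)[60:110,170:215]
m=cv2.inRange(hsv,(0,150,120),(8,255,255))|cv2.inRange(hsv,(172,150,120),(180,255,255))
(x,y),r=cv2.minEnclosingCircle(np.argwhere(m>0)[:,::-1].astype(np.float32));print(x+170,y+60,r,plane(c,x+170,y+60,.101))
E
```

```text
[ 0.5176 -0.0236  0.3616]
[ 0.51822598 -0.02803599  0.037     ] [ 0.51750705 -0.00647895  0.062     ] [ 0.47043235 -0.02195686  0.101     ] 0.02156902632340564 0.04955394793063789
194.0 87.34375 8.884393692016602 [ 0.47052671 -0.02210718  0.101     ]
```

The stud head is now about 21.6 mm from the cam axis, inside the 26 mm limit and in the mouth. The knob is at (0.4705, -0.022). I move above it, turning the jaws tangential.

Call:
{"fn": "apply_moves", "kwargs": {
  "moves": [
    [[1,-0.6,0],[0,0,-0.12],0.4],
    [[2,-1.2,0],[0,0,-0.24],0.4],
    [[3,-1.8,0],[0,0,-0.36],0.4],
    [[4,-2.4,0],[0,0,-0.48],0.4],
    [[5,-3,0],[0,0,-0.6],0.4],
    [[6,-3.6,0],[0,0,-0.72],0.4],
    [[7,-4.2,0],[0,0,-0.84],0.4],
    [[8,-4.6,0],[0,0,-0.96],0.4],
    [[8.4,-4.6,0],[0,0,-1.08],0.4],
    [[8.4,-4.6,0],[0,0,-1.2],0.4]
  ]
}}

```text
time: 13.05
tool_pos: [0.4706, -0.0209, 0.1972]
ee_rot: [-3.142, -0.002, 2.839]
wrist_force: [0.5, 0.5, -0.2]
width: 0.0376
```

Call:
{"fn": "apply_moves", "kwargs": {
  "moves": [
    [[0,0,0],[0,0,-0.1],0.4],
    [[0,0,0],[0,0,-0.2],0.4],
    [[0,0,0],[0,0,-0.3],0.4],
    [[0,0,0],[0,0,-0.4],0.4],
    [[0,0,0],[0,0,-0.5],0.4],
    [[0,0,0],[0,0,-0.6],0.4],
    [[0,0,0],[0,0,-0.63],0.4],
    [[0,0,0],[0,0,-0.63],0.4],
    [[0,0,0],[0,0,-0.63],0.4],
    [[0,0,0],[0,0,-0.63],0.4]
  ]
}}

```text
time: 13.88
tool_pos: [0.4712, -0.0219, 0.1978]
ee_rot: [3.141, -0.001, -2.822]
wrist_force: [0.8, -0.1, -0.7]
width: 0.0377
```

```bash

python3 - <<'E'
from h import *
o=st(); im,c=snap("wrist","pics/w8.png")
print(rel([.4705,-.0221,.080],3.459,o), o['joint_positions'].round(2))
E
```

```text
t13.88 pos [ 0.4712 -0.0219  0.1978] rpy [ 3.141e+00 -1.000e-03 -2.822e+00] F [ 0.79 -0.15 -0.7 ] w 0.0377
(array([ 6.000e-02, -1.000e-02,  1.178e+01]), array([ 0.001, -0.001,  0.002])) [-0.17 -0.08  1.58 -0.    1.64 -2.06]
```

View pics/w8.png

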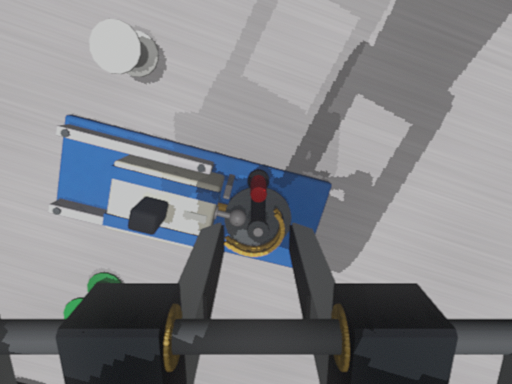

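The knob at (259,190) is centred between the jaws, with the hub at (258,232). The stud head at (237,216) is still in the mouth. I descend.

Call:
{"fn": "apply_moves", "kwargs": {
  "moves": [
    [[0,0,2],[0,0,0],0.4],
    [[0,0,4],[0,0,0],0.4],
    [[0,0,6],[0,0,0],0.4],
    [[0,0,8],[0,0,0],0.4],
    [[0,0,9.5],[0,0,0],0.4],
    [[0,0,10.5],[0,0,0],0.4],
    [[0,0,11.3],[0,0,0],0.4],
    [[0,0,11.8],[0,0,0],0.3],
    [[0,0,11.8],[0,0,0],0.22],
    [[0,0,11.8],[0,0,0],0.22]
  ]
}}

```text
time: 14.77
tool_pos: [0.4719, -0.022, 0.081]
ee_rot: [-3.141, 0.001, -2.821]
wrist_force: [0.2, 1.0, 0.1]
width: 0.0222
```

```bash

python3 - <<'E'
from h import *
o=st(); im,c=snap("wrist","pics/w9.png");o=st()
E
```

```text
t14.77 pos [ 0.4719 -0.022   0.081 ] rpy [-3.141e+00  1.000e-03 -2.821e+00] F [0.19 1.05 0.1 ] w 0.0222
t14.82 pos [ 0.4722 -0.0221  0.0814] rpy [-3.141e+00  2.000e-03 -2.821e+00] F [ 0.35 -0.22  0.44] w 0.0215
```

View pics/w9.png

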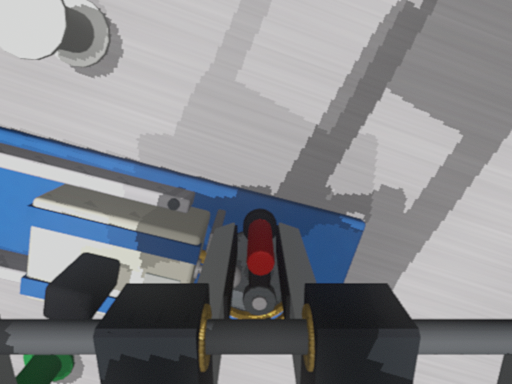

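Call:
{"fn": "apply_moves", "kwargs": {
  "moves": [
    [[-0.01,0.24,0],[0,0,0.05],0.22],
    [[-0.02,0.48,0],[0,0,0.1],0.22],
    [[-0.05,0.72,0],[0,0,0.15],0.22],
    [[-0.1,0.96,0],[0,0,0.2],0.22],
    [[-0.15,1.2,0],[0,0,0.25],0.22],
    [[-0.22,1.43,0],[0,0,0.3],0.22],
    [[-0.29,1.66,0],[0,0,0.35],0.22],
    [[-0.38,1.89,0],[0,0,0.4],0.22],
    [[-0.48,2.11,0],[0,0,0.45],0.22],
    [[-0.59,2.33,0],[0,0,0.5],0.22]
  ]
}}

```text
time: 15.65
tool_pos: [0.47, 0.0012, 0.0817]
ee_rot: [-3.14, 0.001, 2.959]
wrist_force: [-2.5, -1.8, 1.8]
width: 0.0211
```

```bash
cat >> h.py <<'E'
C=np.array([.5175,-.0065])
def arc():
    o=st(); d=o['tool_pos'][:2]-C; ph=np.arctan2(d[1],d[0]); F=o['wrist_force']
    t=np.array([np.sin(ph),-np.cos(ph)]); print('r %.4f phi %.3f turned %.3f yaw-phi %.3f  Ft %.2f Fr %.2f'%(np.linalg.norm(d),ph,(3.46-ph+np.pi)%(2*np.pi)-np.pi,(o['ee_rot'][2]-ph+np.pi)%(2*np.pi)-np.pi,F[:2]@t,F[:2]@(d/np.linalg.norm(d))))
E
python3 - <<'E'
from h import *
arc(); im,c=snap("wrist","pics/w10.png");arc()
E
```

```text
t15.65 pos [0.47   0.0012 0.0817] rpy [-3.140e+00  1.000e-03  2.959e+00] F [-2.48 -1.83  1.85] w 0.0211
r 0.0482 phi 2.980 turned 0.480 yaw-phi -0.021  Ft -2.21 Fr 2.16
t15.70 pos [0.4701 0.0018 0.0816] rpy [-3.141e+00  1.000e-03  2.958e+00] F [-1.1  -1.51  0.52] w 0.0206
r 0.0481 phi 2.969 turned 0.491 yaw-phi -0.011  Ft -1.67 Fr 0.83
```

View pics/w10.png

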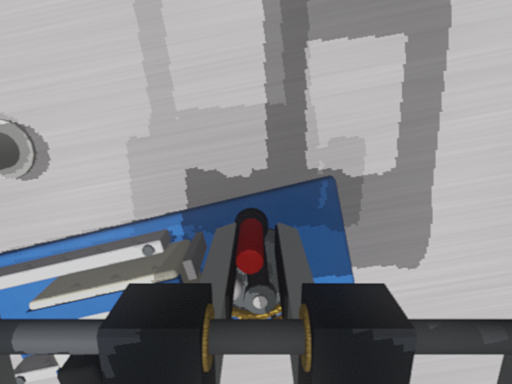

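The knob at (250,245) is riding on the trailing finger and turning freely (Ft about -2 N). I continue.

Call:
{"fn": "apply_moves", "kwargs": {
  "moves": [
    [[-0.01,0.24,0],[0,0,0.05],0.22],
    [[-0.02,0.48,0],[0,0,0.1],0.22],
    [[-0.05,0.72,0],[0,0,0.15],0.22],
    [[-0.1,0.96,0],[0,0,0.2],0.22],
    [[-0.15,1.2,0],[0,0,0.25],0.22],
    [[-0.22,1.43,0],[0,0,0.3],0.22],
    [[-0.29,1.66,0],[0,0,0.35],0.22],
    [[-0.38,1.89,0],[0,0,0.4],0.22],
    [[-0.38,1.89,0],[0,0,0.4],0.22],
    [[-0.38,1.89,0],[0,0,0.4],0.22]
  ]
}}

```text
time: 16.53
tool_pos: [0.4774, 0.0199, 0.0812]
ee_rot: [3.141, 0.001, 2.564]
wrist_force: [-0.2, 0.1, 1.3]
width: 0.0203
```

```bash

python3 - <<'E'
from h import *
arc(); im,c=snap("wrist","pics/w11.png");arc()
E
```

```text
t16.53 pos [0.4774 0.0199 0.0812] rpy [3.141e+00 1.000e-03 2.564e+00] F [-0.24  0.08  1.28] w 0.0203
r 0.0480 phi 2.560 turned 0.900 yaw-phi 0.004  Ft -0.06 Fr 0.24
t16.58 pos [0.4774 0.0199 0.0811] rpy [3.141e+00 1.000e-03 2.564e+00] F [0.52 0.01 0.07] w 0.0205
r 0.0480 phi 2.560 turned 0.900 yaw-phi 0.003  Ft 0.29 Fr -0.43
```

View pics/w11.png

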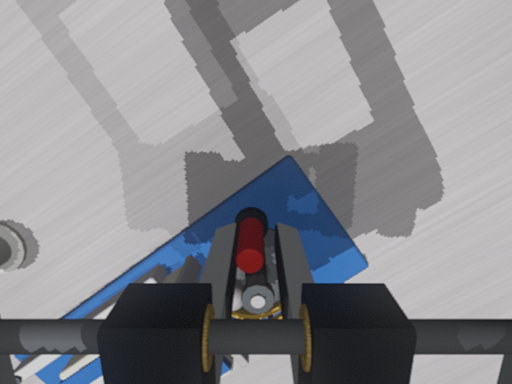

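Call:
{"fn": "apply_moves", "kwargs": {
  "moves": [
    [[0,0.15,0],[0,0,0.03],0.22],
    [[-0.01,0.29,0],[0,0,0.06],0.22],
    [[-0.02,0.44,0],[0,0,0.09],0.22],
    [[-0.03,0.58,0],[0,0,0.12],0.22],
    [[-0.05,0.72,0],[0,0,0.15],0.22],
    [[-0.08,0.87,0],[0,0,0.18],0.22],
    [[-0.11,1.01,0],[0,0,0.21],0.22],
    [[-0.14,1.15,0],[0,0,0.24],0.22],
    [[-0.18,1.29,0],[0,0,0.27],0.22],
    [[-0.22,1.43,0],[0,0,0.3],0.22]
  ]
}}

```text
time: 17.42
tool_pos: [0.4866, 0.0304, 0.0809]
ee_rot: [-3.141, 0.001, 2.261]
wrist_force: [-1.8, -1.1, 1.3]
width: 0.0205
```

```bash

python3 - <<'E'
from h import *
arc()
E
```

```text
t17.42 pos [0.4866 0.0304 0.0809] rpy [-3.141e+00  1.000e-03  2.261e+00] F [-1.77 -1.1   1.31] w 0.0205
r 0.0481 phi 2.267 turned 1.193 yaw-phi -0.006  Ft -2.06 Fr 0.29
```

Call:
{"fn": "apply_moves", "kwargs": {
  "moves": [
    [[0,0.07,0],[0,0,0.015],0.22],
    [[0,0.15,0],[0,0,0.03],0.22],
    [[0,0.22,0],[0,0,0.045],0.22],
    [[-0.01,0.29,0],[0,0,0.06],0.22],
    [[-0.01,0.36,0],[0,0,0.075],0.22],
    [[-0.02,0.44,0],[0,0,0.09],0.22],
    [[-0.03,0.51,0],[0,0,0.105],0.22],
    [[-0.03,0.58,0],[0,0,0.12],0.22],
    [[-0.04,0.65,0],[0,0,0.135],0.22],
    [[-0.05,0.72,0],[0,0,0.15],0.22]
  ]
}}

```text
time: 18.25
tool_pos: [0.4925, 0.0349, 0.0805]
ee_rot: [3.142, 0.0, 2.11]
wrist_force: [-1.1, -1.6, 0.1]
width: 0.0209
```

```bash

python3 - <<'E'
from h import *
arc(); im,c=snap("side","pics/s12.png");arc()
b=cv2.imread("pics/s12.png");cv2.imwrite("pics/s12c.png",cv2.resize(b[160:250,210:330],None,fx=6,fy=6,interpolation=cv2.INTER_CUBIC))
E
```

```text
t18.25 pos [0.4925 0.0349 0.0805] rpy [3.142 0.    2.11 ] F [-1.11 -1.59  0.12] w 0.0209
r 0.0483 phi 2.114 turned 1.346 yaw-phi -0.003  Ft -1.77 Fr -0.79
t18.30 pos [0.4926 0.035  0.0805] rpy [3.141 0.    2.11 ] F [-0.86 -0.46  0.54] w 0.0205
r 0.0484 phi 2.111 turned 1.349 yaw-phi -0.001  Ft -0.98 Fr 0.04
```

View pics/s12c.png

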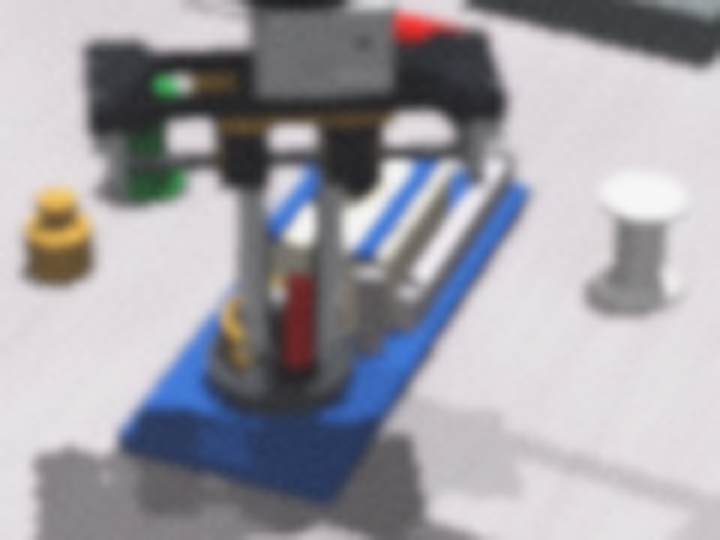

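Call:
{"fn": "apply_moves", "kwargs": {
  "moves": [
    [[0,0.07,0],[0,0,0.015],0.22],
    [[0,0.15,0],[0,0,0.03],0.22],
    [[0,0.22,0],[0,0,0.045],0.22],
    [[-0.01,0.29,0],[0,0,0.06],0.22],
    [[-0.01,0.36,0],[0,0,0.075],0.22],
    [[-0.02,0.44,0],[0,0,0.09],0.22],
    [[-0.03,0.51,0],[0,0,0.105],0.22],
    [[-0.03,0.58,0],[0,0,0.12],0.22],
    [[-0.04,0.65,0],[0,0,0.135],0.22],
    [[-0.05,0.72,0],[0,0,0.15],0.22]
  ]
}}

```text
time: 19.13
tool_pos: [0.4988, 0.0382, 0.0804]
ee_rot: [-3.141, -0.0, 1.96]
wrist_force: [-0.6, -1.2, 0.3]
width: 0.0206
```

```bash

python3 - <<'E'
from h import *
arc()
E
```

```text
t19.13 pos [0.4988 0.0382 0.0804] rpy [-3.141 -0.     1.96 ] F [-0.59 -1.2   0.35] w 0.0206
r 0.0485 phi 1.966 turned 1.494 yaw-phi -0.006  Ft -1.01 Fr -0.88
```

Call:
{"fn": "apply_moves", "kwargs": {
  "moves": [
    [[0,0.07,0],[0,0,0.015],0.22],
    [[0,0.15,0],[0,0,0.03],0.22],
    [[0,0.22,0],[0,0,0.045],0.22],
    [[-0.01,0.29,0],[0,0,0.06],0.22],
    [[-0.01,0.36,0],[0,0,0.075],0.22],
    [[-0.02,0.44,0],[0,0,0.09],0.22],
    [[-0.03,0.51,0],[0,0,0.105],0.22],
    [[-0.03,0.58,0],[0,0,0.12],0.22],
    [[-0.04,0.65,0],[0,0,0.135],0.22],
    [[-0.05,0.72,0],[0,0,0.15],0.22]
  ]
}}

```text
time: 19.97
tool_pos: [0.5057, 0.0405, 0.0804]
ee_rot: [-3.142, -0.0, 1.81]
wrist_force: [-1.3, -0.1, 0.3]
width: 0.0205
```

Call:
{"fn": "apply_moves", "kwargs": {
  "moves": [
    [[0,0.07,0],[0,0,0.015],0.22],
    [[0,0.15,0],[0,0,0.03],0.22],
    [[0,0.22,0],[0,0,0.045],0.22],
    [[-0.01,0.29,0],[0,0,0.06],0.22],
    [[-0.01,0.36,0],[0,0,0.075],0.22],
    [[-0.02,0.44,0],[0,0,0.09],0.22],
    [[-0.03,0.51,0],[0,0,0.105],0.22],
    [[-0.03,0.58,0],[0,0,0.12],0.22],
    [[-0.04,0.65,0],[0,0,0.135],0.22],
    [[-0.05,0.72,0],[0,0,0.15],0.22]
  ]
}}

```text
time: 20.8
tool_pos: [0.5129, 0.0417, 0.0804]
ee_rot: [-3.142, -0.0, 1.66]
wrist_force: [-2.4, -0.0, 0.7]
width: 0.0208
```

```bash

python3 - <<'E'
from h import *
arc()
E
```

```text
t20.80 pos [0.5129 0.0417 0.0804] rpy [-3.142 -0.     1.66 ] F [-2.36 -0.03  0.65] w 0.0208
r 0.0485 phi 1.667 turned 1.793 yaw-phi -0.006  Ft -2.35 Fr 0.20
```

Call:
{"fn": "apply_moves", "kwargs": {
  "moves": [
    [[0,0.07,0],[0,0,0.015],0.22],
    [[0,0.15,0],[0,0,0.03],0.22],
    [[0,0.22,0],[0,0,0.045],0.22],
    [[-0.01,0.29,0],[0,0,0.06],0.22],
    [[-0.01,0.36,0],[0,0,0.075],0.22],
    [[-0.02,0.44,0],[0,0,0.09],0.22],
    [[-0.03,0.51,0],[0,0,0.105],0.22],
    [[-0.03,0.58,0],[0,0,0.12],0.22],
    [[-0.04,0.65,0],[0,0,0.135],0.22],
    [[-0.05,0.72,0],[0,0,0.15],0.22]
  ]
}}

```text
time: 21.63
tool_pos: [0.5198, 0.0419, 0.0804]
ee_rot: [-3.141, 0.0, 1.51]
wrist_force: [-2.9, -0.5, 0.9]
width: 0.0207
```

```bash

python3 - <<'E'
from h import *
arc(); im,c=snap("wrist","pics/w13.png");arc()
E
```

```text
t21.63 pos [0.5198 0.0419 0.0804] rpy [-3.141  0.     1.51 ] F [-2.89 -0.46  0.87] w 0.0207
r 0.0484 phi 1.523 turned 1.937 yaw-phi -0.013  Ft -2.86 Fr -0.59
t21.68 pos [0.52   0.0419 0.0804] rpy [-3.141  0.     1.51 ] F [-2.01  1.11  0.36] w 0.021
r 0.0484 phi 1.520 turned 1.940 yaw-phi -0.010  Ft -2.06 Fr 1.01
```

View pics/w13.png

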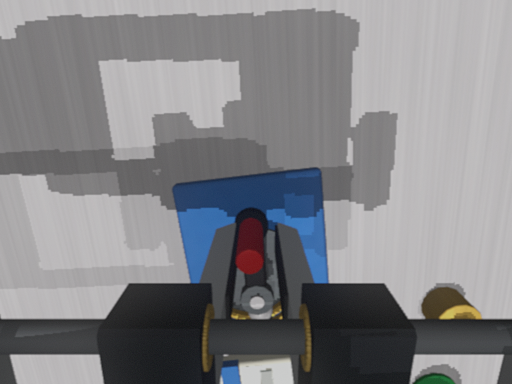

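The knob at (250,245) is still on the trailing finger and the force is rising to about 3 N, so the draw-in has begun. From here I take finer steps.

Call:
{"fn": "apply_moves", "kwargs": {
  "moves": [
    [[0,0.05,0],[0,0,0.01],0.22],
    [[0,0.1,0],[0,0,0.02],0.22],
    [[0,0.15,0],[0,0,0.03],0.22],
    [[0,0.19,0],[0,0,0.04],0.22],
    [[-0.01,0.24,0],[0,0,0.05],0.22],
    [[-0.01,0.29,0],[0,0,0.06],0.22],
    [[-0.01,0.34,0],[0,0,0.07],0.22],
    [[-0.02,0.39,0],[0,0,0.08],0.22],
    [[-0.02,0.44,0],[0,0,0.09],0.22],
    [[-0.02,0.48,0],[0,0,0.1],0.22]
  ]
}}

```text
time: 22.52
tool_pos: [0.5248, 0.0414, 0.0804]
ee_rot: [-3.142, 0.0, 1.411]
wrist_force: [-3.4, 1.9, 1.6]
width: 0.0211
```

Call:
{"fn": "apply_moves", "kwargs": {
  "moves": [
    [[0,0.05,0],[0,0,0.01],0.22],
    [[0,0.1,0],[0,0,0.02],0.22],
    [[0,0.15,0],[0,0,0.03],0.22],
    [[0,0.19,0],[0,0,0.04],0.22],
    [[-0.01,0.24,0],[0,0,0.05],0.22],
    [[-0.01,0.29,0],[0,0,0.06],0.22],
    [[-0.01,0.34,0],[0,0,0.07],0.22],
    [[-0.02,0.39,0],[0,0,0.08],0.22],
    [[-0.02,0.44,0],[0,0,0.09],0.22],
    [[-0.02,0.48,0],[0,0,0.1],0.22]
  ]
}}

```text
time: 23.35
tool_pos: [0.5296, 0.0404, 0.0805]
ee_rot: [3.142, 0.0, 1.311]
wrist_force: [-3.4, 0.7, 1.5]
width: 0.0206
```

```bash

python3 - <<'E'
from h import *
arc()
E
```

```text
t23.35 pos [0.5296 0.0404 0.0805] rpy [3.142 0.    1.311] F [-3.4   0.71  1.52] w 0.0206
r 0.0484 phi 1.319 turned 2.141 yaw-phi -0.008  Ft -3.47 Fr -0.16
```

Call:
{"fn": "apply_moves", "kwargs": {
  "moves": [
    [[0,0.05,0],[0,0,0.01],0.22],
    [[0,0.1,0],[0,0,0.02],0.22],
    [[0,0.15,0],[0,0,0.03],0.22],
    [[0,0.19,0],[0,0,0.04],0.22],
    [[-0.01,0.24,0],[0,0,0.05],0.22],
    [[-0.01,0.29,0],[0,0,0.06],0.22],
    [[-0.01,0.34,0],[0,0,0.07],0.22],
    [[-0.02,0.39,0],[0,0,0.08],0.22],
    [[-0.02,0.44,0],[0,0,0.09],0.22],
    [[-0.02,0.48,0],[0,0,0.1],0.22]
  ]
}}

```text
time: 24.18
tool_pos: [0.5336, 0.039, 0.0804]
ee_rot: [-3.14, 0.0, 1.211]
wrist_force: [-5.4, 0.9, 3.0]
width: 0.0205
```

```bash

python3 - <<'E'
from h import *
arc()
E
```

```text
t24.18 pos [0.5336 0.039  0.0804] rpy [-3.14   0.     1.211] F [-5.44  0.92  3.03] w 0.0205
r 0.0483 phi 1.230 turned 2.230 yaw-phi -0.020  Ft -5.43 Fr -0.95
```

Call:
{"fn": "apply_moves", "kwargs": {
  "moves": [
    [[0,0.02,0],[0,0,0.004],0.22],
    [[0,0.04,0],[0,0,0.008],0.22],
    [[0,0.06,0],[0,0,0.012],0.22],
    [[0,0.08,0],[0,0,0.016],0.22],
    [[0,0.1,0],[0,0,0.02],0.22],
    [[0,0.12,0],[0,0,0.024],0.22],
    [[0,0.14,0],[0,0,0.028],0.22],
    [[0,0.16,0],[0,0,0.032],0.22],
    [[0,0.18,0],[0,0,0.036],0.22],
    [[0,0.2,0],[0,0,0.04],0.22]
  ]
}}

```text
time: 25.02
tool_pos: [0.5352, 0.0383, 0.0804]
ee_rot: [-3.14, 0.001, 1.171]
wrist_force: [-5.7, 2.4, 2.7]
width: 0.0208
```

```bash

python3 - <<'E'
from h import *
arc()
E
```

```text
t25.02 pos [0.5352 0.0383 0.0804] rpy [-3.140e+00  1.000e-03  1.171e+00] F [-5.66  2.44  2.74] w 0.0208
r 0.0482 phi 1.195 turned 2.265 yaw-phi -0.023  Ft -6.16 Fr 0.19
```

Call:
{"fn": "apply_moves", "kwargs": {
  "moves": [
    [[0,0.02,0],[0,0,0.004],0.22],
    [[0,0.04,0],[0,0,0.008],0.22],
    [[0,0.06,0],[0,0,0.012],0.22],
    [[0,0.08,0],[0,0,0.016],0.22],
    [[0,0.1,0],[0,0,0.02],0.22],
    [[0,0.12,0],[0,0,0.024],0.22],
    [[0,0.14,0],[0,0,0.028],0.22],
    [[0,0.16,0],[0,0,0.032],0.22],
    [[0,0.18,0],[0,0,0.036],0.22],
    [[0,0.2,0],[0,0,0.04],0.22]
  ]
}}

```text
time: 25.85
tool_pos: [0.537, 0.0376, 0.0804]
ee_rot: [-3.14, 0.001, 1.131]
wrist_force: [-6.0, 0.8, 3.3]
width: 0.021
```

```bash

python3 - <<'E'
from h import *
arc(); im,c=snap("wrist","pics/w14.png");arc();im,c=snap("scene","pics/sc14.png");arc()
b=cv2.imread("pics/sc14.png");cv2.imwrite("pics/sc14c.png",cv2.resize(b[155:255,190:310],None,fx=6,fy=6,interpolation=cv2.INTER_CUBIC))
E
```

```text
t25.85 pos [0.537  0.0376 0.0804] rpy [-3.140e+00  1.000e-03  1.131e+00] F [-5.98  0.76  3.26] w 0.021
r 0.0482 phi 1.154 turned 2.306 yaw-phi -0.023  Ft -5.77 Fr -1.73
t25.90 pos [0.5371 0.0376 0.0804] rpy [-3.140e+00  1.000e-03  1.131e+00] F [-5.35  1.91  3.08] w 0.0208
r 0.0482 phi 1.153 turned 2.307 yaw-phi -0.022  Ft -5.67 Fr -0.43
t25.95 pos [0.5371 0.0376 0.0804] rpy [-3.140e+00  1.000e-03  1.131e+00] F [-5.23  0.89  2.17] w 0.0206
r 0.0482 phi 1.152 turned 2.308 yaw-phi -0.021  Ft -5.14 Fr -1.31
```

View pics/sc14c.png

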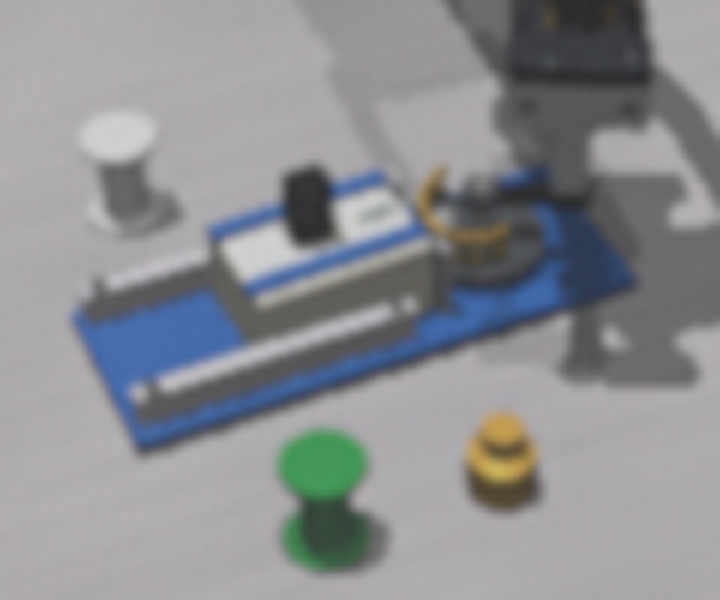

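The cassette is being drawn in and everything else is in place. The force has levelled at about 5.8 N, which is draw-in rather than tight, so I continue.

Call:
{"fn": "apply_moves", "kwargs": {
  "moves": [
    [[0,0.03,0],[0,0,0.006],0.22],
    [[0,0.06,0],[0,0,0.012],0.22],
    [[0,0.09,0],[0,0,0.018],0.22],
    [[0,0.12,0],[0,0,0.024],0.22],
    [[0,0.15,0],[0,0,0.03],0.22],
    [[0,0.18,0],[0,0,0.036],0.22],
    [[0,0.21,0],[0,0,0.042],0.22],
    [[-0.01,0.24,0],[0,0,0.048],0.22],
    [[-0.01,0.27,0],[0,0,0.054],0.22],
    [[-0.01,0.3,0],[0,0,0.06],0.22]
  ]
}}

```text
time: 26.78
tool_pos: [0.5396, 0.0363, 0.0804]
ee_rot: [-3.14, 0.001, 1.071]
wrist_force: [-6.8, 1.4, 2.7]
width: 0.0205
```

```bash

python3 - <<'E'
from h import *
arc()
E
```

```text
t26.78 pos [0.5396 0.0363 0.0804] rpy [-3.140e+00  1.000e-03  1.071e+00] F [-6.83  1.38  2.67] w 0.0205
r 0.0482 phi 1.094 turned 2.366 yaw-phi -0.023  Ft -6.70 Fr -1.91
```

Call:
{"fn": "apply_moves", "kwargs": {
  "moves": [
    [[0,0.02,0],[0,0,0.004],0.22],
    [[0,0.04,0],[0,0,0.008],0.22],
    [[0,0.06,0],[0,0,0.012],0.22],
    [[0,0.08,0],[0,0,0.016],0.22],
    [[0,0.1,0],[0,0,0.02],0.22],
    [[0,0.12,0],[0,0,0.024],0.22],
    [[0,0.14,0],[0,0,0.028],0.22],
    [[0,0.16,0],[0,0,0.032],0.22],
    [[0,0.18,0],[0,0,0.036],0.22],
    [[0,0.2,0],[0,0,0.04],0.22]
  ]
}}

```text
time: 27.62
tool_pos: [0.5412, 0.0354, 0.0804]
ee_rot: [-3.139, 0.001, 1.031]
wrist_force: [-6.7, 2.0, 3.4]
width: 0.0209
```

```bash

python3 - <<'E'
from h import *
arc()
E
```

```text
t27.62 pos [0.5412 0.0354 0.0804] rpy [-3.139e+00  1.000e-03  1.031e+00] F [-6.66  1.99  3.36] w 0.0209
r 0.0481 phi 1.057 turned 2.403 yaw-phi -0.026  Ft -6.78 Fr -1.54
```

Call:
{"fn": "apply_moves", "kwargs": {
  "moves": [
    [[0,0.02,0],[0,0,0.004],0.22],
    [[0,0.04,0],[0,0,0.008],0.22],
    [[0,0.06,0],[0,0,0.012],0.22],
    [[0,0.08,0],[0,0,0.016],0.22],
    [[0,0.1,0],[0,0,0.02],0.22],
    [[0,0.12,0],[0,0,0.024],0.22],
    [[0,0.14,0],[0,0,0.028],0.22],
    [[0,0.16,0],[0,0,0.032],0.22],
    [[0,0.18,0],[0,0,0.036],0.22],
    [[0,0.2,0],[0,0,0.04],0.22]
  ]
}}

```text
time: 28.45
tool_pos: [0.5429, 0.0344, 0.0804]
ee_rot: [-3.139, 0.001, 0.991]
wrist_force: [-6.6, 1.5, 2.8]
width: 0.0206
```

```bash

python3 - <<'E'
from h import *
arc()
E
```

```text
t28.45 pos [0.5429 0.0344 0.0804] rpy [-3.139e+00  1.000e-03  9.910e-01] F [-6.6   1.53  2.8 ] w 0.0206
r 0.0481 phi 1.015 turned 2.445 yaw-phi -0.023  Ft -6.41 Fr -2.18
```

Call:
{"fn": "apply_moves", "kwargs": {
  "moves": [
    [[0,0.03,0],[0,0,0.006],0.22],
    [[0,0.06,0],[0,0,0.012],0.22],
    [[0,0.09,0],[0,0,0.018],0.22],
    [[0,0.12,0],[0,0,0.024],0.22],
    [[0,0.15,0],[0,0,0.03],0.22],
    [[0,0.18,0],[0,0,0.036],0.22],
    [[0,0.21,0],[0,0,0.042],0.22],
    [[-0.01,0.24,0],[0,0,0.048],0.22],
    [[-0.01,0.27,0],[0,0,0.054],0.22],
    [[-0.01,0.3,0],[0,0,0.06],0.22]
  ]
}}

```text
time: 29.28
tool_pos: [0.5454, 0.0327, 0.0804]
ee_rot: [-3.139, 0.001, 0.931]
wrist_force: [-7.0, 2.0, 2.9]
width: 0.021
```

```bash

python3 - <<'E'
from h import *
arc()
E
```

```text
t29.28 pos [0.5454 0.0327 0.0804] rpy [-3.139e+00  1.000e-03  9.310e-01] F [-7.    2.    2.92] w 0.021
r 0.0481 phi 0.952 turned 2.508 yaw-phi -0.021  Ft -6.87 Fr -2.43
```

Call:
{"fn": "apply_moves", "kwargs": {
  "moves": [
    [[0,0.03,0],[0,0,0.006],0.22],
    [[0,0.06,0],[0,0,0.012],0.22],
    [[0,0.09,0],[0,0,0.018],0.22],
    [[0,0.12,0],[0,0,0.024],0.22],
    [[0,0.15,0],[0,0,0.03],0.22],
    [[0,0.18,0],[0,0,0.036],0.22],
    [[0,0.21,0],[0,0,0.042],0.22],
    [[-0.01,0.24,0],[0,0,0.048],0.22],
    [[-0.01,0.27,0],[0,0,0.054],0.22],
    [[-0.01,0.3,0],[0,0,0.06],0.22]
  ]
}}

```text
time: 30.12
tool_pos: [0.5476, 0.031, 0.0804]
ee_rot: [-3.139, 0.001, 0.871]
wrist_force: [-7.5, 1.8, 2.9]
width: 0.0211
```

```bash

python3 - <<'E'
from h import *
arc()
E
```

```text
t30.12 pos [0.5476 0.031  0.0804] rpy [-3.139e+00  1.000e-03  8.710e-01] F [-7.53  1.81  2.94] w 0.0211
r 0.0480 phi 0.895 turned 2.565 yaw-phi -0.023  Ft -7.00 Fr -3.30
```

Call:
{"fn": "apply_moves", "kwargs": {
  "moves": [
    [[-0.01,0.03,0],[0,0,0.006],0.22],
    [[-0.02,0.06,0],[0,0,0.012],0.22],
    [[-0.03,0.09,0],[0,0,0.018],0.22],
    [[-0.04,0.12,0],[0,0,0.024],0.22],
    [[-0.05,0.15,0],[0,0,0.03],0.22],
    [[-0.05,0.18,0],[0,0,0.036],0.22],
    [[-0.05,0.21,0],[0,0,0.042],0.22],
    [[-0.05,0.24,0],[0,0,0.048],0.22],
    [[-0.05,0.27,0],[0,0,0.054],0.22],
    [[-0.05,0.3,0],[0,0,0.06],0.22]
  ]
}}

```text
time: 30.95
tool_pos: [0.5498, 0.029, 0.0804]
ee_rot: [-3.139, 0.001, 0.811]
wrist_force: [-6.5, 2.9, 3.7]
width: 0.0209
```

```bash

python3 - <<'E'
from h import *
arc()
E
```

```text
t30.95 pos [0.5498 0.029  0.0804] rpy [-3.139e+00  1.000e-03  8.110e-01] F [-6.46  2.9   3.68] w 0.0209
r 0.0480 phi 0.833 turned 2.627 yaw-phi -0.022  Ft -6.73 Fr -2.20
```

Call:
{"fn": "apply_moves", "kwargs": {
  "moves": [
    [[0,0.03,0],[0,0,0.006],0.22],
    [[0,0.06,0],[0,0,0.012],0.22],
    [[0,0.09,0],[0,0,0.018],0.22],
    [[0,0.12,0],[0,0,0.024],0.22],
    [[0,0.15,0],[0,0,0.03],0.22],
    [[0,0.18,0],[0,0,0.036],0.22],
    [[0,0.21,0],[0,0,0.042],0.22],
    [[-0.01,0.24,0],[0,0,0.048],0.22],
    [[-0.01,0.27,0],[0,0,0.054],0.22],
    [[-0.01,0.3,0],[0,0,0.06],0.22]
  ]
}}

```text
time: 31.78
tool_pos: [0.5519, 0.027, 0.0804]
ee_rot: [-3.139, 0.001, 0.751]
wrist_force: [-7.3, 3.1, 3.1]
width: 0.0208
```

```bash

python3 - <<'E'
from h import *
arc()
E
```

```text
t31.78 pos [0.5519 0.027  0.0804] rpy [-3.139e+00  1.000e-03  7.510e-01] F [-7.25  3.13  3.09] w 0.0208
r 0.0480 phi 0.772 turned 2.688 yaw-phi -0.020  Ft -7.30 Fr -3.01
```

Call:
{"fn": "apply_moves", "kwargs": {
  "moves": [
    [[0,0.03,0],[0,0,0.006],0.22],
    [[0,0.06,0],[0,0,0.012],0.22],
    [[0,0.09,0],[0,0,0.018],0.22],
    [[0,0.12,0],[0,0,0.024],0.22],
    [[0,0.15,0],[0,0,0.03],0.22],
    [[0,0.18,0],[0,0,0.036],0.22],
    [[0,0.21,0],[0,0,0.042],0.22],
    [[-0.01,0.24,0],[0,0,0.048],0.22],
    [[-0.01,0.27,0],[0,0,0.054],0.22],
    [[-0.01,0.3,0],[0,0,0.06],0.22]
  ]
}}

```text
time: 32.62
tool_pos: [0.5537, 0.0248, 0.0804]
ee_rot: [-3.139, 0.001, 0.691]
wrist_force: [-6.3, 3.0, 2.9]
width: 0.0206
```

```bash

python3 - <<'E'
from h import *
arc(); im,c=snap("wrist","pics/w15.png");arc();im,c=snap("scene","pics/sc15.png");arc()
b=cv2.imread("pics/sc15.png");cv2.imwrite("pics/sc15c.png",cv2.resize(b[155:255,190:310],None,fx=6,fy=6,interpolation=cv2.INTER_CUBIC))
E
```

```text
t32.62 pos [0.5537 0.0248 0.0804] rpy [-3.139e+00  1.000e-03  6.910e-01] F [-6.28  2.98  2.92] w 0.0206
r 0.0479 phi 0.713 turned 2.747 yaw-phi -0.022  Ft -6.36 Fr -2.80
t32.67 pos [0.5538 0.0248 0.0804] rpy [-3.139e+00  1.000e-03  6.910e-01] F [-7.09  3.66  2.6 ] w 0.0209
r 0.0479 phi 0.711 turned 2.749 yaw-phi -0.020  Ft -7.40 Fr -2.98
t32.72 pos [0.5539 0.0247 0.0804] rpy [-3.139e+00  1.000e-03  6.920e-01] F [-7.24  3.36  3.83] w 0.0207
r 0.0479 phi 0.710 turned 2.750 yaw-phi -0.018  Ft -7.26 Fr -3.30
```

View pics/sc15c.png

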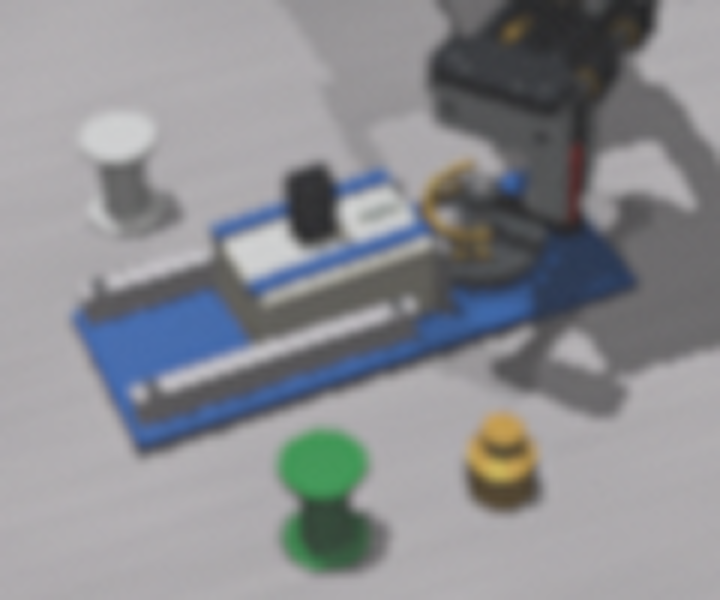

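View pics/w15.png

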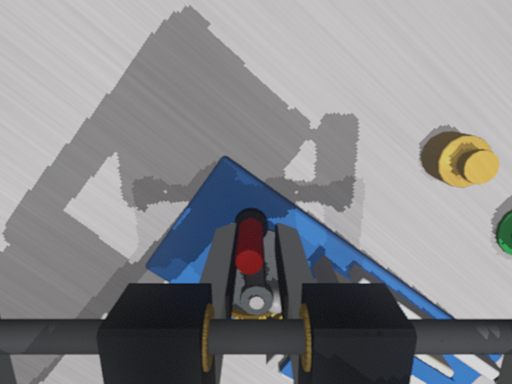

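The knob at (250,245) is still riding on the trailing finger and the cassette is still creeping in. The force sits at about 7 N, so I continue.

Call:
{"fn": "apply_moves", "kwargs": {
  "moves": [
    [[-0.01,0.03,0],[0,0,0.006],0.22],
    [[-0.02,0.06,0],[0,0,0.012],0.22],
    [[-0.03,0.09,0],[0,0,0.018],0.22],
    [[-0.04,0.12,0],[0,0,0.024],0.22],
    [[-0.05,0.15,0],[0,0,0.03],0.22],
    [[-0.06,0.18,0],[0,0,0.036],0.22],
    [[-0.06,0.21,0],[0,0,0.042],0.22],
    [[-0.06,0.24,0],[0,0,0.048],0.22],
    [[-0.06,0.27,0],[0,0,0.054],0.22],
    [[-0.06,0.3,0],[0,0,0.06],0.22]
  ]
}}

```text
time: 33.55
tool_pos: [0.5554, 0.0226, 0.0804]
ee_rot: [-3.138, 0.0, 0.632]
wrist_force: [-6.2, 4.9, 3.1]
width: 0.0209
```

```bash

python3 - <<'E'
from h import *
arc()
E
```

```text
t33.55 pos [0.5554 0.0226 0.0804] rpy [-3.138  0.     0.632] F [-6.17  4.9   3.07] w 0.0209
r 0.0478 phi 0.654 turned 2.806 yaw-phi -0.023  Ft -7.64 Fr -1.91
```

Call:
{"fn": "apply_moves", "kwargs": {
  "moves": [
    [[0,0.03,0],[0,0,0.006],0.22],
    [[0,0.06,0],[0,0,0.012],0.22],
    [[0,0.09,0],[0,0,0.018],0.22],
    [[0,0.12,0],[0,0,0.024],0.22],
    [[0,0.15,0],[0,0,0.03],0.22],
    [[0,0.18,0],[0,0,0.036],0.22],
    [[0,0.21,0],[0,0,0.042],0.22],
    [[-0.01,0.24,0],[0,0,0.048],0.22],
    [[-0.01,0.27,0],[0,0,0.054],0.22],
    [[-0.01,0.3,0],[0,0,0.06],0.22]
  ]
}}

```text
time: 34.38
tool_pos: [0.5567, 0.0206, 0.0804]
ee_rot: [-3.137, 0.001, 0.572]
wrist_force: [-7.3, 6.5, 3.6]
width: 0.0208
```

```bash

python3 - <<'E'
from h import *
arc()
E
```

```text
t34.38 pos [0.5567 0.0206 0.0804] rpy [-3.137e+00  1.000e-03  5.720e-01] F [-7.34  6.52  3.61] w 0.0208
r 0.0477 phi 0.605 turned 2.855 yaw-phi -0.033  Ft -9.54 Fr -2.33
```

The resistance is climbing to 9.5 N and the tool is starting to lag, so the cassette is on the stops. I use very fine steps now.

Call:
{"fn": "apply_moves", "kwargs": {
  "moves": [
    [[0,0.02,0],[0,0,0.003],0.22],
    [[0,0.03,0],[0,0,0.006],0.22],
    [[0,0.05,0],[0,0,0.009],0.22],
    [[0,0.06,0],[0,0,0.012],0.22],
    [[0,0.08,0],[0,0,0.015],0.22],
    [[0,0.09,0],[0,0,0.018],0.22],
    [[0,0.1,0],[0,0,0.02],0.22],
    [[0,0.1,0],[0,0,0.02],0.22],
    [[0,0.1,0],[0,0,0.02],0.22],
    [[0,0.1,0],[0,0,0.02],0.22]
  ]
}}

```text
time: 35.22
tool_pos: [0.5571, 0.0199, 0.0804]
ee_rot: [-3.137, 0.001, 0.552]
wrist_force: [-7.4, 5.4, 4.1]
width: 0.0207
```

```bash

python3 - <<'E'
from h import *
arc()
E
```

```text
t35.22 pos [0.5571 0.0199 0.0804] rpy [-3.137e+00  1.000e-03  5.520e-01] F [-7.44  5.36  4.13] w 0.0207
r 0.0476 phi 0.588 turned 2.872 yaw-phi -0.036  Ft -8.59 Fr -3.21
```

Call:
{"fn": "apply_moves", "kwargs": {
  "moves": [
    [[-0.01,0.02,0],[0,0,0.003],0.22],
    [[-0.02,0.03,0],[0,0,0.006],0.22],
    [[-0.03,0.05,0],[0,0,0.009],0.22],
    [[-0.04,0.06,0],[0,0,0.012],0.22],
    [[-0.05,0.08,0],[0,0,0.015],0.22],
    [[-0.05,0.09,0],[0,0,0.018],0.22],
    [[-0.05,0.11,0],[0,0,0.021],0.22],
    [[-0.05,0.12,0],[0,0,0.024],0.22],
    [[-0.05,0.14,0],[0,0,0.027],0.22],
    [[-0.05,0.15,0],[0,0,0.03],0.22]
  ]
}}

```text
time: 36.05
tool_pos: [0.5575, 0.0191, 0.0803]
ee_rot: [-3.135, 0.0, 0.522]
wrist_force: [-7.1, 7.7, 4.4]
width: 0.0207
```

```bash

python3 - <<'E'
from h import *
arc()
E
```

```text
t36.05 pos [0.5575 0.0191 0.0803] rpy [-3.135  0.     0.522] F [-7.15  7.68  4.43] w 0.0207
r 0.0475 phi 0.570 turned 2.890 yaw-phi -0.047  Ft -10.32 Fr -1.88
```

Call:
{"fn": "apply_moves", "kwargs": {
  "moves": [
    [[0,0.02,0],[0,0,0.003],0.22],
    [[0,0.03,0],[0,0,0.006],0.22],
    [[0,0.05,0],[0,0,0.009],0.22],
    [[0,0.06,0],[0,0,0.012],0.22],
    [[0,0.08,0],[0,0,0.015],0.22],
    [[0,0.09,0],[0,0,0.018],0.22],
    [[0,0.1,0],[0,0,0.02],0.22],
    [[0,0.1,0],[0,0,0.02],0.22],
    [[0,0.11,0],[0,0,0.022],0.22],
    [[0,0.12,0],[0,0,0.024],0.22]
  ]
}}

```text
time: 36.88
tool_pos: [0.5579, 0.0183, 0.0803]
ee_rot: [-3.135, 0.001, 0.498]
wrist_force: [-8.8, 7.3, 3.8]
width: 0.0207
```

```bash

python3 - <<'E'
from h import *
arc()
E
```

```text
t36.88 pos [0.5579 0.0183 0.0803] rpy [-3.135e+00  1.000e-03  4.980e-01] F [-8.81  7.35  3.84] w 0.0207
r 0.0474 phi 0.550 turned 2.910 yaw-phi -0.052  Ft -10.87 Fr -3.67
```

Call:
{"fn": "apply_moves", "kwargs": {
  "moves": [
    [[0,0.02,0],[0,0,0.003],0.22],
    [[0,0.03,0],[0,0,0.006],0.22],
    [[0,0.05,0],[0,0,0.009],0.22],
    [[0,0.06,0],[0,0,0.012],0.22],
    [[0,0.08,0],[0,0,0.015],0.22],
    [[0,0.09,0],[0,0,0.018],0.22],
    [[0,0.1,0],[0,0,0.02],0.22],
    [[0,0.1,0],[0,0,0.02],0.22],
    [[0,0.11,0],[0,0,0.022],0.22],
    [[0,0.12,0],[0,0,0.024],0.22]
  ]
}}

```text
time: 37.72
tool_pos: [0.5583, 0.0176, 0.0803]
ee_rot: [-3.134, 0.001, 0.475]
wrist_force: [-8.5, 7.9, 4.7]
width: 0.0208
```

```bash

python3 - <<'E'
from h import *
arc()
E
```

```text
t37.72 pos [0.5583 0.0176 0.0803] rpy [-3.134e+00  1.000e-03  4.750e-01] F [-8.51  7.94  4.72] w 0.0208
r 0.0474 phi 0.533 turned 2.927 yaw-phi -0.058  Ft -11.16 Fr -3.30
```

Call:
{"fn": "apply_moves", "kwargs": {
  "moves": [
    [[0,0.02,0],[0,0,0.003],0.22],
    [[0,0.03,0],[0,0,0.006],0.22],
    [[0,0.05,0],[0,0,0.009],0.22],
    [[0,0.06,0],[0,0,0.012],0.22],
    [[0,0.08,0],[0,0,0.015],0.22],
    [[0,0.09,0],[0,0,0.018],0.22],
    [[0,0.1,0],[0,0,0.02],0.22],
    [[0,0.1,0],[0,0,0.02],0.22],
    [[0,0.11,0],[0,0,0.022],0.22],
    [[0,0.12,0],[0,0,0.024],0.22]
  ]
}}

```text
time: 38.55
tool_pos: [0.5586, 0.0168, 0.0803]
ee_rot: [-3.134, 0.001, 0.451]
wrist_force: [-8.4, 9.2, 4.7]
width: 0.0206
```

```bash

python3 - <<'E'
from h import *
arc();snap("wrist","pics/w16.png");arc();snap("side","pics/s16.png");arc()
b=cv2.imread("pics/w16.png");print(b.shape)
E
```

```text
t38.55 pos [0.5586 0.0168 0.0803] rpy [-3.134e+00  1.000e-03  4.510e-01] F [-8.43  9.24  4.67] w 0.0206
r 0.0473 phi 0.516 turned 2.944 yaw-phi -0.065  Ft -12.19 Fr -2.78
t38.60 pos [0.5586 0.0168 0.0803] rpy [-3.134e+00  1.000e-03  4.510e-01] F [-9.69  9.87  5.29] w 0.0208
r 0.0473 phi 0.515 turned 2.945 yaw-phi -0.064  Ft -13.36 Fr -3.58
t38.65 pos [0.5586 0.0168 0.0803] rpy [-3.134e+00  1.000e-03  4.510e-01] F [-8.63  9.68  4.08] w 0.0208
r 0.0473 phi 0.515 turned 2.945 yaw-phi -0.064  Ft -12.67 Fr -2.75
(384, 512, 3)
```

View pics/w16.png

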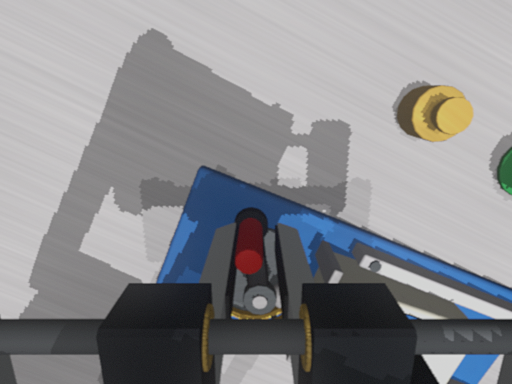

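The force is about 12.7 N over three readings (12.2, 13.4, 12.7), within the tight band. I back off, open and rise.

Call:
{"fn": "apply_moves", "kwargs": {
  "moves": [
    [[0,-0.1,0],[0,0,0],0.22],
    [[0,-0.2,0],[0,0,0],0.22],
    [[0,-0.3,0],[0,0,0],0.22],
    [[0,-0.4,0],[0,0,0],0.25],
    [[0,-0.5,0],[0,0,0],0.3],
    [[0,-0.6,0],[0,0,0],0.35],
    [[0,-0.6,0],[0,0,0],0.4],
    [[0,-0.6,0],[0,0,0],0.4],
    [[0,-0.6,0],[0,0,0],0.4],
    [[0,-0.6,0],[0,0,0],0.4]
  ]
}}

```text
time: 39.48
tool_pos: [0.5583, 0.0183, 0.0805]
ee_rot: [3.141, -0.0, 0.449]
wrist_force: [0.1, 0.7, 0.3]
width: 0.0377
```

```bash

python3 - <<'E'
from h import *
arc();snap("wrist","pics/w17.png");arc()
E
```

```text
t39.48 pos [0.5583 0.0183 0.0805] rpy [ 3.141 -0.     0.449] F [0.14 0.66 0.35] w 0.0377
r 0.0477 phi 0.547 turned 2.913 yaw-phi -0.097  Ft -0.49 Fr 0.46
t39.53 pos [0.5582 0.0183 0.0805] rpy [ 3.141 -0.     0.45 ] F [ 0.34  1.14 -0.01] w 0.0378
r 0.0477 phi 0.548 turned 2.912 yaw-phi -0.099  Ft -0.80 Fr 0.88
```

View pics/w17.png

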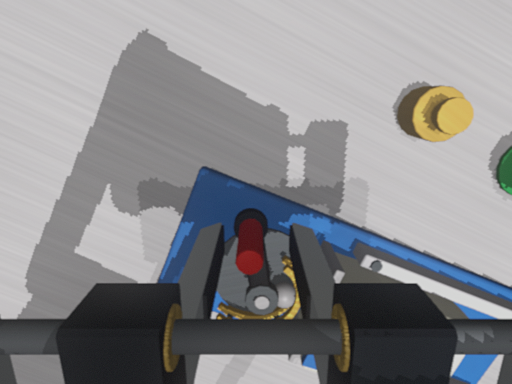

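The knob stands free between the open fingers, about 13 px clear on each side. I rise straight up.

Call:
{"fn": "apply_moves", "kwargs": {
  "moves": [
    [[0,0,-1],[0,0,0],0.4],
    [[0,0,-2.5],[0,0,0],0.4],
    [[0,0,-4],[0,0,0],0.4],
    [[0,0,-6],[0,0,0],0.4],
    [[0,0,-8],[0,0,0],0.4],
    [[0,0,-10],[0,0,0],0.4],
    [[0,0,-12],[0,0,0],0.4],
    [[0,0,-14],[0,0,0],0.4],
    [[0,0,-14],[0,0,0],0.4],
    [[0,0,-14],[0,0,0],0.4]
  ]
}}

```text
time: 40.37
tool_pos: [0.5588, 0.0185, 0.2223]
ee_rot: [3.14, -0.003, 0.45]
wrist_force: [0.5, -0.2, -0.4]
width: 0.0377
```

```bash

python3 - <<'E'
from h import *
st();snap("wrist","pics/w18.png");print(rel([.52,-.12,.22],1.63))
E
```

```text
t40.37 pos [0.5588 0.0185 0.2223] rpy [ 3.14e+00 -3.00e-03  4.50e-01] F [ 0.46 -0.17 -0.4 ] w 0.0377
(array([-9.44, 10.83,  0.04]), array([ 0.  , -0.  , -1.18]))
```

View pics/w18.png

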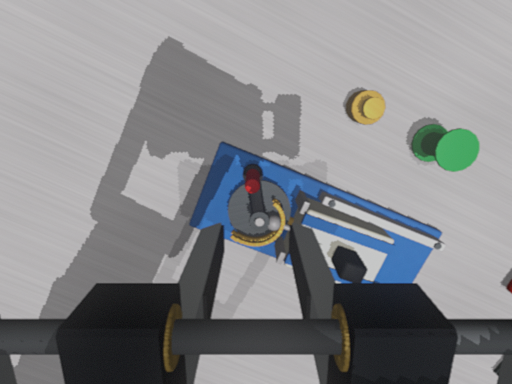

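The stud head at (275,224) is captured inside the brass wall. I take one last look from straight above.

Call:
{"fn": "apply_moves", "kwargs": {
  "moves": [
    [[-1,1.2,0],[0,0,-0.12],0.4],
    [[-2,2.4,0],[0,0,-0.24],0.4],
    [[-3,3.6,0],[0,0,-0.36],0.4],
    [[-4,4.8,0],[0,0,-0.48],0.4],
    [[-5,6,0],[0,0,-0.6],0.4],
    [[-6,7.2,0],[0,0,-0.72],0.4],
    [[-7,8.4,0],[0,0,-0.84],0.4],
    [[-8,9.6,0],[0,0,-0.96],0.4],
    [[-9,10.8,0],[0,0,-1.08],0.4],
    [[-9.4,10.8,0],[0,0,-1.18],0.4]
  ]
}}

```text
time: 41.25
tool_pos: [0.519, -0.1215, 0.2179]
ee_rot: [-3.137, -0.0, 1.633]
wrist_force: [-0.5, -0.4, 0.3]
width: 0.0377
```

Call:
{"fn": "apply_moves", "kwargs": {
  "moves": [
    [[0,0,0],[0,0,0],0.4],
    [[0,0,0],[0,0,0],0.4],
    [[0,0,0],[0,0,0],0.4],
    [[0,0,0],[0,0,0],0.4],
    [[0,0,0],[0,0,0],0.4],
    [[0,0,0],[0,0,0],0.4],
    [[0,0,0],[0,0,0],0.4],
    [[0,0,0],[0,0,0],0.4],
    [[0,0,0],[0,0,0],0.4],
    [[0,0,0],[0,0,0],0.4]
  ]
}}

```text
time: 42.08
tool_pos: [0.5203, -0.1195, 0.2205]
ee_rot: [3.141, 0.0, 1.63]
wrist_force: [0.2, -0.2, 0.9]
width: 0.0375
```

```bash

python3 - <<'E'
from h import *
st();snap("wrist","pics/w19.png")
b=cv2.imread("pics/w19.png");cv2.imwrite("pics/w19c.png",cv2.resize(b[20:170,170:350],None,fx=4,fy=4,interpolation=cv2.INTER_CUBIC))
snap("scene","pics/sc19.png")
E
```

```text
t42.08 pos [ 0.5203 -0.1195  0.2205] rpy [3.141 0.    1.63 ] F [ 0.23 -0.24  0.91] w 0.0375
```

View pics/w19c.png

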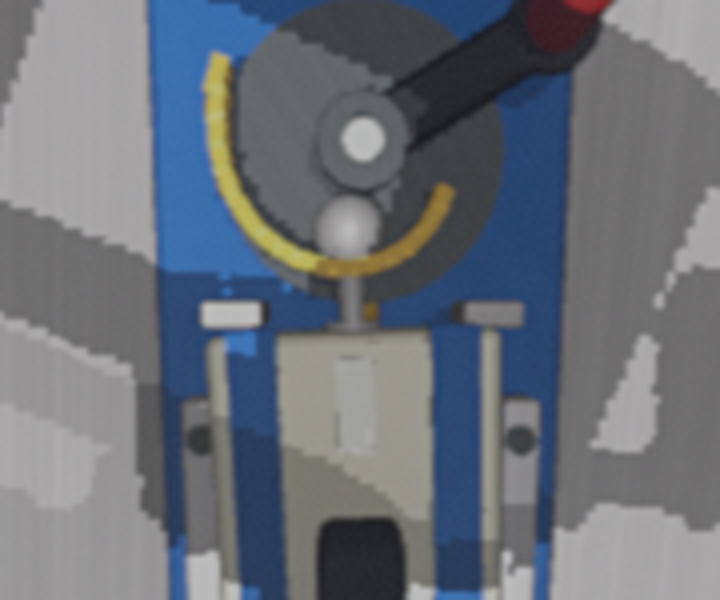

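View pics/sc19.png

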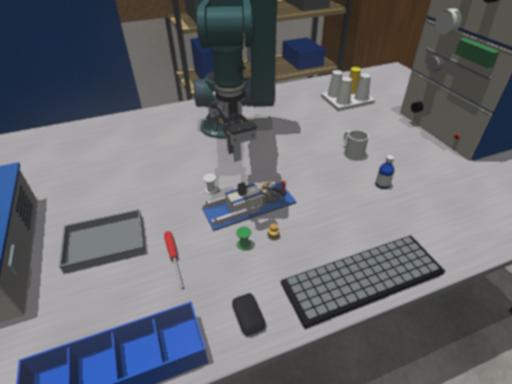

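```bash

python3 - <<'E'
from h import *
im,c=load("pics/w19.png")
A=lambda u,v:(170+u/4-.375,20+v/4-.375)
s=plane(c,*A(349,227),.037);h=plane(c,*A(362,138),.062)
print('stud',s.round(4),'hub',h.round(4),np.linalg.norm((s-h)[:2]).round(4))
for z in (.045,.05,.055):print(z,[plane(c,*A(*p),z).round(4) for p in((232,328),(493,327))])
print('front edge',[plane(c,*A(*p),.062).round(4) for p in((240,335),(352,333),(470,331))],'front from stud y',(s[1]-.0235).round(4))
k=plane(c,*A(590,0),.101);print('knob',k.round(4))
E
```

```text
stud [ 0.5155 -0.0244  0.037 ] hub [ 0.5173 -0.0064  0.062 ] 0.0181
0.045 [array([ 0.4882, -0.0499,  0.045 ]), array([ 0.5521, -0.0459,  0.045 ])]
0.05 [array([ 0.4886, -0.0497,  0.05  ]), array([ 0.5516, -0.0458,  0.05  ])]
0.055 [array([ 0.489 , -0.0496,  0.055 ]), array([ 0.5511, -0.0457,  0.055 ])]
front edge [array([ 0.4915, -0.0509,  0.062 ]), array([ 0.5176, -0.0489,  0.062 ]), array([ 0.545 , -0.0468,  0.062 ])] front from stud y -0.0479
knob [0.5594 0.0168 0.101 ]
```

After letting go, the front face lies on the stop line (y = -0.0479 against -0.0477). The stud is 18.1 mm from the axis and the crank has stayed put. I hand the job in.

```bash
python3 -c "
from bench import job; print(job.close_job())"
```

```text
the job is handed in; nothing more can be done
None
```

The cassette is clamped against the stops, and I handed the job in at about 42 s. `close_job` gives no verdict, so the result rests on my own checks.

**What I did:**
- I gripped the black block and slid the cassette about 58 mm in. After I released it, the stud head was about 21.6 mm from the cam axis, inside the 26 mm mouth.
- I pushed the crank knob clockwise between loosely open fingers, about 2.9 rad in all. The draw-in ran at about 2 to 7.6 N, so its top end is above the 6 N you gave.
- The resistance then climbed from 8.6 N to 12.2–13.4 N (average 12.7 N), and I stopped there. The last of the three readings inside that range, 13.4 N, is slightly over the 10–13 N tight band but well under the 16 N limit.
- I then backed off, opened the fingers and lifted clear.

**Last checks, about 3 s after letting go:**
- **Clamp:** the stud head was held in the cam slot 18.1 mm from the axis. The cassette's front face was on the stop line to within about 0.2 mm, though the calibration is only good to about 2 mm.
- **Crank:** it showed no visible spring-back.
- **Other objects:** everything I could see on the bench looked in place, and the tool was touching nothing.

No check failed. The force along the crank varied by roughly ±0.6 N between readings.

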